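# Press up the cork heel raises, packed snug

### The arm

A 6-joint arm with a two-finger parallel gripper is mounted at the origin on the work surface. World frame = base frame: x ahead of the robot, y to its left, z up, the work surface at z = 0. Lengths are in m, angles in rad, forces in N, time in s.
With the tool pointing down it reaches from about 0.225 to 0.875 m from the base axis. Payload 3.4 kg.
Tool frame: the origin (TCP) lies at the very end of the fingers, on their centre line; the grasp point (between the pads) lies 19 mm behind it; z points along the fingers, y is the line along which they close (so a half turn about z gives the same grasp; the last joint's range is limited). The gripper opens to 85 mm and grips with 20 to 120 N. Pads are 22 mm wide; open, the fingers measure 114 mm over their backs; the gripper's body (76 mm by 85 mm) begins 54 mm behind the grasp point. The pads swing forward as they close: fully open they stand 13 mm farther back than shut.
Start: joints at [-1.436, 0.276, 1.505, -0, 1.361, -0.121], TCP at [0.145, -0.556, 0.231] pointing down, gripper open.
Joint ranges: [-2.89, 2.89], [-0.75, 2.08], [0.22, 2.7], [-1.18, 4.32], [0.11, 2.71], [-2.7, 2.7]. Speed limits (rad/s): [2.57, 2.57, 3.14, 3.14, 3.14, 3.14].

### API

Orientations are given as a unit quaternion [w, x, y, z].
In Python, from rig import get_state, optics, sign_off gives the robot as it stands.
- The arm moves only by the tool send_rows, never from a script. Its argument "increments" is a list of rows, each an object with "gripper": the gripper's target within -1 to 1 (shut at 1, half-way at 0, fully open at -1); "linear": the shift along the world's x, y, z in m, a list of three; "delta_rot": the turn, a rotation vector about the world's x, y, z in rad, a list of three. In form: [{"gripper": gripper, "linear": [dx, dy, dz], "delta_rot": [rx, ry, rz]}, ...]. A call has 1 to 8 rows; each row is the pose to reach, as a shift and turn from the pose commanded when the call began; what a row does not reach only later rows make up. A row lasts 1/10 s, in which the tool goes at most 50 mm and 8.59 degrees, less where a joint would pass 70% of its speed; a pose out of reach is approached as far as the arm can. A call with a gripper value outside its range is refused whole. The fingers move at their own pace and stop on an object; "newtons" is the grip in N (left out, the last holds). Time passes only in rows, so rows that repeat a pose let the fingers close. It gives the time, the measured TCP pose, the force, the opening and the grip force at its end, in the units of the state.
- get_state(): the state, without advancing time (a new reading comes with each control period).
- optics.get_image(name): name is "scene" or "side" or "wrist"; returns a dict with "pixels" (420x560x3 uint8, blue, green, red), "K" (3x3 intrinsics, pixels), "k1" (the pictures are not rectified: a ray, as slopes to the right and down, at radius r is drawn at 1 + k1 r^2 times it, then the intrinsics apply), "rvec" (rotation vector, rad) and "tvec" (3), from world to camera coordinates, as OpenCV has them; the wrist camera has in their place "T_tool_cam" (4x4, takes a point from camera to tool coordinates, whose origin is the TCP and whose axes are the flange's). Camera axes: x right, y down, z forward; pixel columns grow to the right and rows downward; lengths in m; the calibration is good to about 2 mm. A picture is of the moment at which its call begins: read the wrist's pose just before it. There is no depth.
- sign_off(): hands the job in; it is judged then, once.
The state is a dict: "clock": time; "qpos": joint angles; "qd": joint speeds; "effort": joint torques, N m; "position": TCP position; "ee_rot": TCP orientation; "contact_force": force on the tool from outside, world axes, zero at the start; "moment": the same for the moment, N m; "width": finger opening in m; "gripper_force": force on a finger pad.
Only numpy, scipy, OpenCV 4.12 (cv2) and the standard library are available. Lean on these libraries where they do the work, as an engineer would, in place of code of your own. Each camera call takes 0.05 s, during which the arm holds its last target. There are 200 camera calls.

### The job

Stack each cork raise and the rubber heel of the same outline on the bed of the bench press, the rubber squarely on its cork and facing the same way, one pair on top of another if there are two; a rubber heel that has no raise stays on the bench. The arm closes only to its own stop, so pack the pile with spacer plates from the tray, one at a time, until the arm, brought down gently by its handle, nips the pile snugly instead of landing on its stop, with no plate more than that takes. Leave the arm down on the pile, the unused plates in the tray, and the other tools where they are.

Things in the scene. Friction and masses are not known exactly. Their poses are not given: they have to be found in the camera images.
- raise_small: small cork raise: a flat D-shaped slab 70 mm long (its x) by 52 mm wide (its y) and 14 mm thick; straight edge (the breast) at +x, half-round end of radius 26 mm at -x, the 52 mm sides straight from there on. Origin: on the underside, at the centre of the half-round end's arc (mid-width, 26 mm from that end, 44 mm from the straight edge). Loose; may be absent (None from the start).
- heel_small: small black rubber heel: a flat D-shaped slab 70 mm long (its x) by 52 mm wide (its y) and 10 mm thick; straight edge (the breast) at +x, half-round end of radius 26 mm at -x, the 52 mm sides straight from there on. Origin: on the underside, at the centre of the half-round end's arc (mid-width, 26 mm from that end, 44 mm from the straight edge). Loose; always there, a spare when its raise is absent.
- raise_medium: medium cork raise: a flat D-shaped slab 88 mm long (its x) by 60 mm wide (its y) and 14 mm thick; straight edge (the breast) at +x, half-round end of radius 30 mm at -x, the 60 mm sides straight from there on. Origin: on the underside, at the centre of the half-round end's arc (mid-width, 30 mm from that end, 58 mm from the straight edge). Loose; may be absent (None from the start).
- heel_medium: medium black rubber heel: a flat D-shaped slab 88 mm long (its x) by 60 mm wide (its y) and 10 mm thick; straight edge (the breast) at +x, half-round end of radius 30 mm at -x, the 60 mm sides straight from there on. Origin: on the underside, at the centre of the half-round end's arc (mid-width, 30 mm from that end, 58 mm from the straight edge). Loose; always there, a spare when its raise is absent.
- raise_large: large cork raise: a flat D-shaped slab 108 mm long (its x) by 66 mm wide (its y) and 14 mm thick; straight edge (the breast) at +x, half-round end of radius 33 mm at -x, the 66 mm sides straight from there on. Origin: on the underside, at the centre of the half-round end's arc (mid-width, 33 mm from that end, 75 mm from the straight edge). Loose; may be absent (None from the start).
- heel_large: large black rubber heel: a flat D-shaped slab 108 mm long (its x) by 66 mm wide (its y) and 10 mm thick; straight edge (the breast) at +x, half-round end of radius 33 mm at -x, the 66 mm sides straight from there on. Origin: on the underside, at the centre of the half-round end's arc (mid-width, 33 mm from that end, 75 mm from the straight edge). Loose; always there, a spare when its raise is absent.
- plate1: aluminium spacer plate 100 mm long (x), 60 mm wide (y), 10 mm thick, 0.15 kg; origin at the centre of the underside. All six are alike; they start piled in the tray, plate1 lowest, plate6 on top.
- plate2: aluminium spacer plate 100 mm long (x), 60 mm wide (y), 10 mm thick, 0.15 kg; origin at the centre of the underside. All six are alike; they start piled in the tray, plate1 lowest, plate6 on top.
- plate3: aluminium spacer plate 100 mm long (x), 60 mm wide (y), 10 mm thick, 0.15 kg; origin at the centre of the underside. All six are alike; they start piled in the tray, plate1 lowest, plate6 on top.
- plate4: aluminium spacer plate 100 mm long (x), 60 mm wide (y), 10 mm thick, 0.15 kg; origin at the centre of the underside. All six are alike; they start piled in the tray, plate1 lowest, plate6 on top.
- plate5: aluminium spacer plate 100 mm long (x), 60 mm wide (y), 10 mm thick, 0.15 kg; origin at the centre of the underside. All six are alike; they start piled in the tray, plate1 lowest, plate6 on top.
- plate6: aluminium spacer plate 100 mm long (x), 60 mm wide (y), 10 mm thick, 0.15 kg; origin at the centre of the underside. All six are alike; they start piled in the tray, plate1 lowest, plate6 on top.
- tray: fixed shallow sheet-steel tray, 150 x 140 mm, rim 12 mm high, floor 3 mm above its origin (centre of its underside); holds the pile of spacer plates, whose long sides run along its x
- press: fixed bench press: cast base 340 mm long (x from -115 to 225) by 130 mm wide, 16 mm thick, with a rubber bed 130 x 110 mm at its middle, top 22 mm above the bench. Origin: on the bench under the bed's centre; x points away from the robot to the post
- bed (a point): centre of the top of the press's rubber bed; the presser foot comes down over this point
- post: fixed upright at the back of the press that carries the arm; pinned higher or lower (by up to 12 mm) from start to start. Origin 160 mm behind the bed's centre, axes as the press. The arm's hinge axis (along y) passes 116 mm above this origin; with the arm level on its stop the underside of its presser foot (a roller-shaped rubber pad of radius 16 mm, 70 mm long along y, 160 mm from the hinge and 34 mm below it) is 82 mm above this origin
- press_arm (a joint): hinged press arm, 0.6 kg, rad: 0 = level, down on its own stop, as it starts (when nothing under the foot holds it up); grows as it is raised, up to 1.3 = nearly upright, clear for loading. The hinge is stiff: above about 1.1 it stays where it is left, below that it falls if let go (it takes some 5 to 6 N at the handle to lift); its own weight presses the foot down with about 2 N. One plate's thickness under the foot is about 0.063 rad
- handle (a point): middle of the arm's T-handle: a round bar 18 mm thick, 140 mm long along y, 225 mm from the hinge axis (toward the robot when the arm is down; arm bar 26 mm wide joins it in the middle). It can be pinched from above on either side of the middle and carried round the hinge
- hammer: hammer, loose bystander on the bench, to be left alone
- awl: awl with a plastic handle, 120 mm, loose bystander on the bench, to be left alone
- pliers: blue-handled pliers, loose bystander on the bench, to be left alone
- shears: red-handled shears, loose bystander on the bench, to be left alone
- glue_jar: glue jar, 70 mm across, 90 mm high, loose bystander on the bench, to be left alone
- tack_bowl: steel tack bowl, 90 mm across, loose bystander on the bench, to be left alone

How it is judged:
On the way:
1. every raise that is there lies on the bed with its own heel squarely on it (horizontal distance between raise_small and heel_small below 0.008 m and angle between the x axis of heel_small and the x axis of raise_small, either way round below 0.15 rad and z of heel_small in the frame of raise_small between 0.01 and 0.018 m and horizontal distance between each of raise_small, raise_medium, raise_large and bed below 0.04 m and horizontal distance between raise_medium and heel_medium below 0.008 m and angle between the x axis of heel_medium and the x axis of raise_medium, either way round below 0.15 rad and z of heel_medium in the frame of raise_medium between 0.01 and 0.018 m and horizontal distance between raise_large and heel_large below 0.008 m and angle between the x axis of heel_large and the x axis of raise_large, either way round below 0.15 rad and z of heel_large in the frame of raise_large between 0.01 and 0.018 m), for 0.2 s.
At the end, for the whole second after the job is handed in: Raises on the bed (origins within 40 mm of its centre), each own heel right on it (origins within 8 mm, axes 0.15 rad); spare heels flat on the bench over 100 mm off; plates in the pile (25 mm of bed centre) or tray (35 mm); arm bears on the pile with over 1 N, under 0.085 rad up (all of step 1 and ((horizontal distance between raise_small and heel_small below 0.008 m and angle between the x axis of heel_small and the x axis of raise_small, either way round below 0.15 rad and z of heel_small in the frame of raise_small between 0.01 and 0.018 m and horizontal distance between raise_small and bed below 0.04 m) or (horizontal distance between heel_small and bed above 0.1 m and height (world z) of heel_small below 0.02 m)) and ((horizontal distance between raise_medium and heel_medium below 0.008 m and angle between the x axis of heel_medium and the x axis of raise_medium, either way round below 0.15 rad and z of heel_medium in the frame of raise_medium between 0.01 and 0.018 m and horizontal distance between raise_medium and bed below 0.04 m) or (horizontal distance between heel_medium and bed above 0.1 m and height (world z) of heel_medium below 0.02 m)) and ((horizontal distance between raise_large and heel_large below 0.008 m and angle between the x axis of heel_large and the x axis of raise_large, either way round below 0.15 rad and z of heel_large in the frame of raise_large between 0.01 and 0.018 m and horizontal distance between raise_large and bed below 0.04 m) or (horizontal distance between heel_large and bed above 0.1 m and height (world z) of heel_large below 0.02 m)) and (horizontal distance between plate1 and bed below 0.025 m or horizontal distance between plate1 and tray below 0.035 m) and (horizontal distance between plate2 and bed below 0.025 m or horizontal distance between plate2 and tray below 0.035 m) and (horizontal distance between plate3 and bed below 0.025 m or horizontal distance between plate3 and tray below 0.035 m) and (horizontal distance between plate4 and bed below 0.025 m or horizontal distance between plate4 and tray below 0.035 m) and (horizontal distance between plate5 and bed below 0.025 m or horizontal distance between plate5 and tray below 0.035 m) and (horizontal distance between plate6 and bed below 0.025 m or horizontal distance between plate6 and tray below 0.035 m) and value of joint press_arm below 0.085 rad and contact force between press_arm and anything else above 1 N and velocity of joint press_arm below 0.05 rad/s); the robot touches nothing.
It fails at once if a tool or pot that is not part of the job was pushed more than 40 mm (distance of any of hammer, awl, pliers, shears, glue_jar, tack_bowl from where it was at the start of the episode above 0.04 m).
It fails at once if the press arm was let fall or slammed (faster than 2.5 rad/s downward) (velocity of joint press_arm below -2.5 rad/s).
Of raise_small, raise_medium, raise_large only 1 to 2 are there at a start; the rules pass over those that are not, and their reading is None.
At some moment in a run one of heel_small, heel_medium, heel_large may be knocked a few centimetres aside while the robot is not near it.
It also fails if it takes over 210 s, if anything falls off the work surface, if the arm or the gripper's body presses on something with over 40 N, if the wrist force passes 120 N, or if a joint passes its speed limit or range.

## Working session

There is one attempt and no reset: what is moved stays moved. The work goes in short steps, Python scripts to look and compute and a tool call to move; the robot and the scene stay as the last step left them, time stands still between calls to the robot, and variables do not carry over. Pictures are saved under pics/ and viewed, at most 14 in all, crops included, and the job is handed in when it is done.

Besides the shell and the picture viewer there is one more tool, called after "Emit:" as name([rows], argument=value, ...), one row to a line, values as JSON. send_rows: Moves the arm, as the interface text tells. Its arguments: {"type":"object","properties":{"increments":{"type":"array"},"newtons":{"type":"number"}},"required":["increments"]}

```bash
ls; mkdir -p pics; cat > h.py <<'E'
import numpy as np, cv2
from scipy.spatial.transform import Rotation as R
from rig import get_state, optics, sign_off
def grab(name, fn=None):
    s=get_state(); d=optics.get_image(name); im=np.array(d["pixels"],np.uint8)
    K=np.array(d["K"],float); k1=d["k1"]
    if name=="wrist":
        q=s["ee_rot"]; T=np.eye(4); T[:3,:3]=R.from_quat([q[1],q[2],q[3],q[0]]).as_matrix(); T[:3,3]=s["position"]
        C=T@np.array(d["T_tool_cam"]); Rc=C[:3,:3]; o=C[:3,3]
    else:
        Rw=cv2.Rodrigues(np.array(d["rvec"],float))[0]; Rc=Rw.T; o=-Rc@np.array(d["tvec"],float).ravel()
    if fn: cv2.imwrite("pics/"+fn,im)
    return dict(im=im,K=K,k1=float(k1),R=Rc,o=o,s=s)
def rays(c,px):
    px=np.atleast_2d(np.array(px,float))
    n=cv2.undistortPoints(px.reshape(-1,1,2),c["K"],np.array([c["k1"],0,0,0,0.])).reshape(-1,2)
    d=np.c_[n,np.ones(len(n))]@c["R"].T
    return c["o"],d/np.linalg.norm(d,axis=1)[:,None]
def onplane(c,px,z):
    o,d=rays(c,px); return o+d*((z-o[2])/d[:,2])[:,None]
def tri(c1,p1,c2,p2):
    A=np.zeros((3,3));b=np.zeros(3)
    for c,p in((c1,p1),(c2,p2)):
        o,d=rays(c,p);P=np.eye(3)-np.outer(d[0],d[0]);A+=P;b+=P@o
    return np.linalg.solve(A,b)
def proj(c,X):
    X=np.atleast_2d(np.array(X,float)); p=(X-c["o"])@c["R"]
    return cv2.projectPoints(p,np.zeros(3),np.zeros(3),c["K"],np.array([c["k1"],0,0,0,0.]))[0].reshape(-1,2)
E
python3 - <<'E'
from h import *
for n in("scene","side","wrist"):
    c=grab(n,n+"0.png"); print(n,c["o"].round(3),c["R"][:,2].round(3),c["K"][0,0],c["k1"])
print(get_state())
E
```

```text
pics
scene [ 1.216 -0.553  0.788] [-0.62   0.465 -0.632] 409.30470803419206 -0.12300717140586118
side [ 0.463 -0.757  0.849] [ 0.081  0.662 -0.745] 415.13896798923975 -0.07543450164793479
wrist [ 0.21  -0.539  0.374] [-0.254 -0.064 -0.965] 369.02422762648655 -0.009809676532632232
{'clock': 0.15, 'qpos': array([-1.43599703e+00,  2.76429760e-01,  1.50581633e+00, -2.53783601e-06,
        1.36068734e+00, -1.20998392e-01]), 'qd': array([ 0.00016496, -0.00223859, -0.00512971, -0.00160399, -0.00055979,
       -0.00234101]), 'effort': array([ 9.49461501e-04, -4.17143619e+01, -2.46032900e+01, -1.74770526e-04,
        7.73097156e-03,  1.18366125e-05]), 'position': array([ 0.14542845, -0.55591396,  0.23066017]), 'ee_rot': array([-6.70363548e-04,  9.91831829e-01,  1.27550667e-01, -5.86674995e-06]), 'contact_force': array([0.26696757, 0.22491211, 0.40832201]), 'moment': array([-0.01626657, -0.02784087,  0.03234497]), 'gripper_force': 0.0, 'width': 0.08535896921948649}
```

View pics/scene0.png

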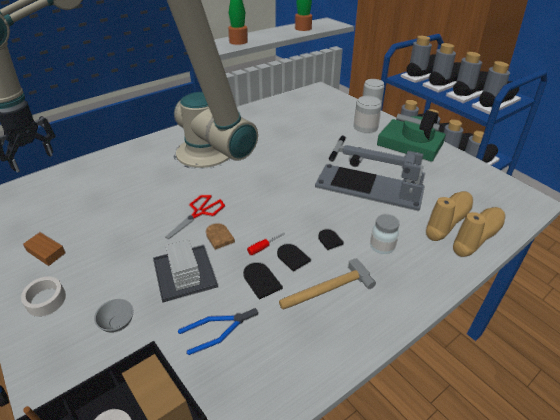

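View pics/side0.png

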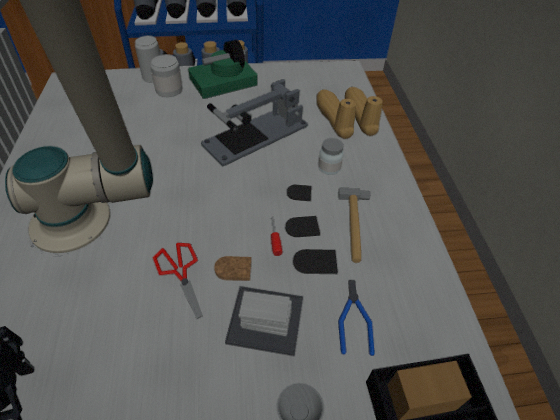

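Both views show one cork raise (scene (220,235), side (233,268)), three black heels (scene (263,280), (293,256), (330,239)) and the plate tray (scene (185,272), side (265,320)). They also show the press, arm down, at scene (375,180) and side (255,130), and the bystander tools. Next I'll measure by colour.

```bash
cat > m.py <<'E'
from h import *
def blobs(c,kind,lo=60,hi=20000):
    hsv=cv2.cvtColor(c["im"],cv2.COLOR_BGR2HSV)
    m=cv2.inRange(hsv,(0,0,0),(180,255,48)) if kind=="dark" else cv2.inRange(hsv,(5,70,60),(22,255,255))
    m=cv2.morphologyEx(m,cv2.MORPH_OPEN,np.ones((3,3),np.uint8)) if kind=="dark" else cv2.morphologyEx(m,cv2.MORPH_CLOSE,np.ones((5,5),np.uint8))
    cs,_=cv2.findContours(m,cv2.RETR_EXTERNAL,cv2.CHAIN_APPROX_NONE)
    return [k.reshape(-1,2) for k in cs if lo<cv2.contourArea(k)<hi]
def dshape(P):
    """P: Nx2 world outline. rect length,width,centre,heading (toward the straight edge)"""
    (cx,cy),(a,b),ang=cv2.minAreaRect((P*1000).astype(np.float32))
    th=np.radians(ang)
    if a<b: a,b=b,a; th+=np.pi/2
    u=np.array([np.cos(th),np.sin(th)])
    # area centroid is offset toward the straight edge
    m=cv2.moments((P*1000).astype(np.float32).reshape(-1,1,2)); g=np.array([m['m10']/m['m00'],m['m01']/m['m00']])
    off=(g-[cx,cy])@u
    if off<0: u=-u
    org=np.array([cx,cy])+u*(b/2-a/2)
    return np.r_[a,b].round(1),org.round(1),np.degrees(np.arctan2(u[1],u[0])).round(1),round(float(abs(off)),1)
E
python3 - <<'E'
from m import *
for n in("scene","side"):
    c=grab(n)
    for kind,z in(("dark",.005),("cork",.007)):
        for k in blobs(c,kind):
            P=onplane(c,k,z)[:,:2]
            if not(-.9<P[:,1].mean()<.6 and -.1<P[:,0].mean()<.9):continue
            print(n,kind,k.mean(0).round(),*dshape(P))
E
```

```text
scene dark [  3. 398.] [36.3 17.8] [ 589.4 -804.5] -12.0 2.3
scene dark [128. 390.] [276.9 221.9] [ 766.4 -640.2] 92.8 8.4
scene dark [261. 280.] [112.   66.3] [ 613.4 -182.1] -6.9 3.3
scene dark [292. 256.] [90.1 61.3] [605.4 -72.3] -0.7 2.7
scene dark [329. 239.] [72. 52.] [619.1  54.1] -12.5 2.4
scene dark [354. 180.] [129.5 112.3] [472.2 314.9] -147.9 0.1
scene dark [355. 160.] [69.7 28.5] [364.2 412.5] -45.2 1.9
scene cork [ 30. 414.] [41.7 13.2] [ 681.5 -762.1] -166.9 2.5
scene cork [  6. 410.] [55.2 27.3] [ 618.5 -810.9] -1.0 4.7
scene cork [157. 392.] [175.1  81.7] [ 814.9 -525.5] -178.0 11.2
scene cork [319. 289.] [224.8  29.9] [770.6  10.5] -100.1 3.1
scene cork [ 44. 248.] [144.8  71.1] [ 221.8 -606.8] -156.9 0.0
scene cork [219. 236.] [96.4 62.7] [ 417.  -186.8] -6.9 3.2
scene cork [463. 222.] [289.4 208.1] [814.7 384.9] 96.3 4.2
side dark [432. 390.] [237.8 137.4] [ 765.1 -528.5] 2.8 0.7
side dark [ 11. 378.] [219.3  68. ] [   0.6 -476.9] 106.7 2.6
side dark [317. 261.] [106.4  65.8] [ 617.3 -181.8] -4.9 2.4
side dark [303. 226.] [85.4 65.7] [611.4 -71.6] 0.9 2.1
side dark [300. 192.] [65.8 59. ] [626.5  53.9] -8.9 2.2
side dark [147. 173.] [171.   21.8] [183.7 244.5] -80.7 1.5
side dark [241. 133.] [170.7 158.5] [471.4 349.2] -58.2 17.6
side cork [430. 390.] [158.2  99.1] [ 790.8 -519. ] 3.1 8.6
side cork [234. 268.] [87.4 67.3] [ 424.8 -186.8] -8.2 2.6
side cork [354. 228.] [231.2  24. ] [779.3  17.9] -100.3 1.4
```

View pics/wrist0.png

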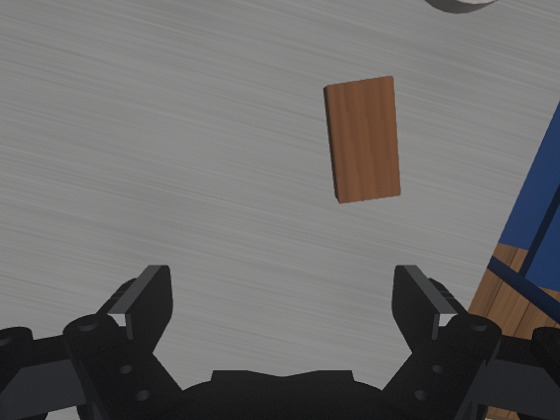

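The wrist view shows only the wooden block at (362,140), which isn't part of the job. The cork is the medium raise (88x60), at about (0.421,-0.187). Its heel is at about (0.608,-0.072). Next I'll look at the press from above.

Emit:
send_rows([
  {"gripper": -1,"linear": [0.2,0.28,0.1],"delta_rot": [0,0,1.0]},
  {"gripper": -1,"linear": [0.2,0.28,0.1],"delta_rot": [0,0,1.0]},
  {"gripper": -1,"linear": [0.2,0.28,0.1],"delta_rot": [0,0,1.0]},
  {"gripper": -1,"linear": [0.2,0.28,0.1],"delta_rot": [0,0,1.0]},
  {"gripper": -1,"linear": [0.2,0.28,0.1],"delta_rot": [0,0,1.0]},
  {"gripper": -1,"linear": [0.2,0.28,0.1],"delta_rot": [0,0,1.0]},
  {"gripper": -1,"linear": [0.2,0.28,0.1],"delta_rot": [0,0,1.0]},
  {"gripper": -1,"linear": [0.2,0.28,0.1],"delta_rot": [0,0,1.0]},
], newtons=30)

```text
clock: 1.05
position: [0.348, -0.2727, 0.3334]
ee_rot: [0.001, 0.807, 0.59, 0.002]
contact_force: [-0.7, -0.8, 0.7]
width: 0.0856
gripper_force: 0.0
```

Emit:
send_rows([
  {"gripper": -1,"linear": [0.03,0.4,0.03],"delta_rot": [0,0,0.9]},
  {"gripper": -1,"linear": [0.03,0.4,0.03],"delta_rot": [0,0,0.9]},
  {"gripper": -1,"linear": [0.03,0.4,0.03],"delta_rot": [0,0,0.9]},
  {"gripper": -1,"linear": [0.03,0.4,0.03],"delta_rot": [0,0,0.9]},
  {"gripper": -1,"linear": [0.03,0.4,0.03],"delta_rot": [0,0,0.9]},
  {"gripper": -1,"linear": [0.03,0.4,0.03],"delta_rot": [0,0,0.9]},
  {"gripper": -1,"linear": [0.03,0.4,0.03],"delta_rot": [0,0,0.9]},
  {"gripper": -1,"linear": [0.03,0.4,0.03],"delta_rot": [0,0,0.9]},
])

```text
clock: 1.85
position: [0.3752, 0.1227, 0.3613]
ee_rot: [0.001, 0.474, 0.881, -0.0]
contact_force: [0.3, -0.3, -0.2]
width: 0.0855
gripper_force: 0.0
```

Emit:
send_rows([
  {"gripper": -1,"linear": [0,0.04,0],"delta_rot": [0,0,0]},
  {"gripper": -1,"linear": [0,0.04,0],"delta_rot": [0,0,0]},
  {"gripper": -1,"linear": [0,0.04,0],"delta_rot": [0,0,0]},
])

```text
clock: 2.15
position: [0.3753, 0.1614, 0.3607]
ee_rot: [0.0, 0.472, 0.881, -0.001]
contact_force: [-0.1, -0.2, -0.1]
width: 0.0857
gripper_force: 0.0
```

```bash
python3 - <<'E'
from h import *
c=grab("wrist","w1.png"); s=c["s"]; print(s["clock"],s["position"],s["ee_rot"],s["qpos"].round(2),c["o"])
E
```

```text
2.15 [0.37525726 0.16137123 0.3606611 ] [ 3.11443568e-06  4.72482461e-01  8.81339659e-01 -8.54207051e-04] [ 0.24 -0.03  1.56 -0.    1.62 -0.35] [0.33890987 0.2168271  0.5039745 ]
```

View pics/w1.png

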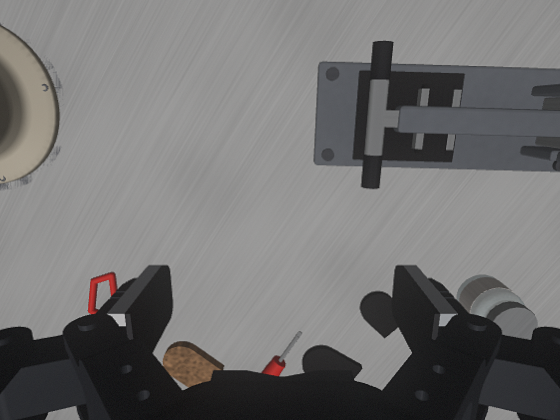

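The wrist view shows the press: base front corners near (318,63) and (316,164), handle ends near (382,42) and (371,187). I'll shift closer for a second view to triangulate.

Emit:
send_rows([
  {"gripper": -1,"linear": [0.09,0.1,0.0],"delta_rot": [0,0,-0.15]},
  {"gripper": -1,"linear": [0.09,0.1,0.0],"delta_rot": [0,0,-0.15]},
  {"gripper": -1,"linear": [0.09,0.1,0.0],"delta_rot": [0,0,-0.15]},
  {"gripper": -1,"linear": [0.09,0.1,0.0],"delta_rot": [0,0,-0.15]},
  {"gripper": -1,"linear": [0.09,0.1,0.0],"delta_rot": [0,0,-0.15]},
])

```text
clock: 2.7
position: [0.466, 0.2595, 0.3603]
ee_rot: [-0.0, 0.539, 0.842, -0.001]
contact_force: [-0.4, -0.9, 0.4]
width: 0.0852
gripper_force: 0.0
```

```bash
python3 - <<'E'
from h import *
import pickle
c=grab("wrist","w2.png"); s=c["s"]; print(s["clock"],s["position"],s["ee_rot"],s["qpos"].round(2),c["o"])
pickle.dump(c,open("w2.pkl","wb"))
E
```

```text
2.7 [0.46601496 0.25951005 0.36031438] [-2.98748035e-04  5.38987907e-01  8.42312498e-01 -1.26553111e-03] [ 0.38  0.17  1.34 -0.    1.64 -0.05] [0.43874661 0.31999592 0.50362429]
```

View pics/w2.png

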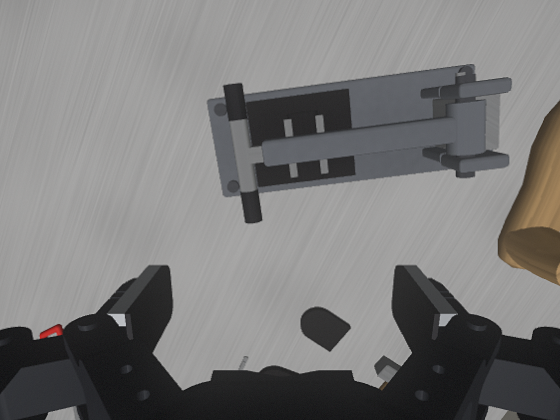

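Second view: handle ends (233,85) and (253,220); base corners (208,99), (222,195) and (474,66); bed back corners (350,90) and (355,175).

```bash
python3 - <<'E'
from h import *
import pickle
c2=pickle.load(open("w2.pkl","rb"))
def Tm(p,q):
    T=np.eye(4);T[:3,:3]=R.from_quat([q[1],q[2],q[3],q[0]]).as_matrix();T[:3,3]=p;return T
C2=np.eye(4);C2[:3,:3]=c2["R"];C2[:3,3]=c2["o"]
TC=np.linalg.inv(Tm(c2["s"]["position"],c2["s"]["ee_rot"]))@C2
C1=Tm([0.37525726,0.16137123,0.3606611],[3.1e-06,4.72482461e-01,8.81339659e-01,-8.542e-04])@TC
c1=dict(K=c2["K"],k1=c2["k1"],R=C1[:3,:3],o=C1[:3,3])
a=tri(c1,[382,42],c2,[233,85]);b=tri(c1,[371,187],c2,[253,220])
print("handle ends",a.round(4),b.round(4),"len",np.linalg.norm(a-b),"mid",((a+b)/2).round(4))
fl=tri(c1,[318,63],c2,[208,99]);fr=tri(c1,[316,164],c2,[222,195])
print("base",fl.round(4),fr.round(4),np.linalg.norm(fl-fr))
F=onplane(c2,[[208,99],[222,195],[474,66]],.016);print(F.round(4),np.linalg.norm(F[0]-F[1]),np.linalg.norm(F[2]-F[0]))
B=onplane(c2,[[350,90],[355,175]],.022);print("bed back",B.round(4),np.linalg.norm(B[0]-B[1]),B.mean(0))
hx=F[2]-F[0];print("yaw by side",np.degrees(np.arctan2(hx[1],hx[0])))
y=F[0]-F[1];print("yaw by front",np.degrees(np.arctan2(-y[0],y[1])))
y=a-b;print("yaw by handle",np.degrees(np.arctan2(-y[0],y[1])))
yw=np.arctan2(hx[1],hx[0]);print("centre from front",F[:2].mean(0)+.115*np.array([np.cos(yw),np.sin(yw),0]),"from bed back",B.mean(0)-.065*np.array([np.cos(yw),np.sin(yw),0]))
E
```

```text
handle ends [0.3849 0.3203 0.1229] [0.4586 0.2028 0.1294] len 0.13889040870029332 mid [0.4218 0.2615 0.1262]
base [0.3456 0.2895 0.    ] [0.4133 0.1841 0.025 ] 0.12773253235519763
[[0.3481 0.291  0.016 ]
 [0.4117 0.1827 0.016 ]
 [0.6334 0.4661 0.016 ]] 0.12558631932020073 0.3348086628624335
bed back [[0.5058 0.3753 0.022 ]
 [0.5612 0.283  0.022 ]] 0.1076572870846771 [0.53352083 0.32915146 0.022     ]
yaw by side 31.541773096766192
yaw by front 30.4519204150197
yaw by handle 32.10032132852861
centre from front [0.47793217 0.29699326 0.016     ] from bed back [0.478124   0.29514866 0.022     ]
```

Emit:
send_rows([
  {"gripper": 0,"linear": [-0.018,-0.0385,0],"delta_rot": [0,0,0.118]},
  {"gripper": 0,"linear": [-0.018,-0.0385,-0.05],"delta_rot": [0,0,0.118]},
  {"gripper": 0,"linear": [-0.018,-0.0385,-0.1],"delta_rot": [0,0,0.118]},
  {"gripper": 0,"linear": [-0.018,-0.0385,-0.15],"delta_rot": [0,0,0.118]},
  {"gripper": 0,"linear": [-0.018,-0.0385,-0.18],"delta_rot": [0,0,0.118]},
  {"gripper": 0,"linear": [-0.018,-0.0385,-0.18],"delta_rot": [0,0,0.118]},
], newtons=60)

```text
clock: 3.35
position: [0.4433, 0.22, 0.1779]
ee_rot: [-0.003, 0.488, 0.873, -0.004]
contact_force: [-1.1, -0.0, 0.9]
width: 0.0432
gripper_force: 0.0
```

```bash
python3 - <<'E'
from h import *
c=grab("wrist","w3.png"); s=c["s"]; print(s["position"],s["ee_rot"],s["width"])
# predicted handle pixels
x=np.array([.853,.522,0]);y=np.array([-.522,.853,0]);h=np.array([.4222,.2617,.126])
print(proj(c,[h,h+.07*y,h-.07*y]).round())
E
```

```text
[0.44333307 0.22004452 0.17786044] [-0.00292996  0.48815409  0.87274525 -0.00356761] 0.04323353385024304
[[289. 148.]
 [290.  -0.]
 [289. 271.]]
```

View pics/w3.png

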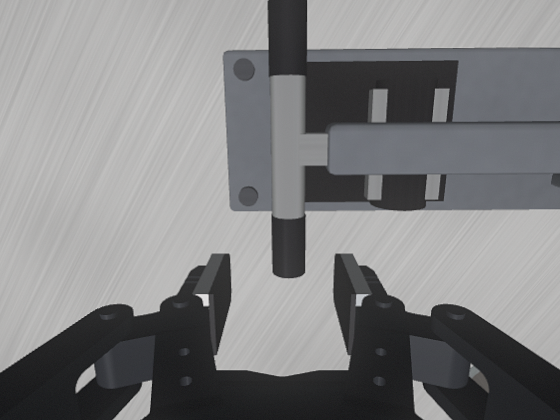

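The handle sits where predicted, with its near end at (289,275) and the fingers straddling column ~283. I'll descend and pinch.

Emit:
send_rows([
  {"gripper": 0,"linear": [0,0,-0.035],"delta_rot": [0,0,0]},
  {"gripper": 0,"linear": [0,0,-0.07],"delta_rot": [0,0,0]},
  {"gripper": 0,"linear": [0,0,-0.07],"delta_rot": [0,0,0]},
  {"gripper": 1,"linear": [0,0,-0.07],"delta_rot": [0,0,0]},
  {"gripper": 1,"linear": [0,0,-0.07],"delta_rot": [0,0,0]},
  {"gripper": 1,"linear": [0,0,-0.07],"delta_rot": [0,0,0]},
  {"gripper": 1,"linear": [0,0,-0.07],"delta_rot": [0,0,0]},
  {"gripper": 1,"linear": [0,0,-0.07],"delta_rot": [0,0,0]},
])

```text
clock: 4.2
position: [0.446, 0.2214, 0.1139]
ee_rot: [0.0, 0.487, 0.874, -0.002]
contact_force: [-5.2, -4.5, 4.8]
width: 0.0157
gripper_force: 58.4
```

```bash
python3 - <<'E'
from h import *
s=get_state();print(s["position"],s["ee_rot"],s["width"],s["contact_force"],s["gripper_force"])
for th in np.arange(.1,1.25,.1): print(th.round(2),np.r_[.225*(1-np.cos(th))*np.array([.8526,.5225]),.225*np.sin(th)].round(3))
E
```

```text
[0.44602265 0.22142863 0.1138791 ] [ 8.96818447e-05  4.86729722e-01  8.73551280e-01 -1.52700087e-03] 0.015747850500974367 [-5.23121802 -4.46090256  4.79160039] 58.41029226779938
0.1 [0.001 0.001 0.022]
0.2 [0.004 0.002 0.045]
0.3 [0.009 0.005 0.066]
0.4 [0.015 0.009 0.088]
0.5 [0.023 0.014 0.108]
0.6 [0.034 0.021 0.127]
0.7 [0.045 0.028 0.145]
0.8 [0.058 0.036 0.161]
0.9 [0.073 0.044 0.176]
1.0 [0.088 0.054 0.189]
1.1 [0.105 0.064 0.201]
1.2 [0.122 0.075 0.21 ]
```

Emit:
send_rows([
  {"gripper": 1,"linear": [0.001,0.001,0.022],"delta_rot": [0,0,0]},
  {"gripper": 1,"linear": [0.004,0.002,0.045],"delta_rot": [0,0,0]},
  {"gripper": 1,"linear": [0.009,0.005,0.066],"delta_rot": [0,0,0]},
  {"gripper": 1,"linear": [0.015,0.009,0.088],"delta_rot": [0,0,0]},
  {"gripper": 1,"linear": [0.015,0.009,0.088],"delta_rot": [0,0,0]},
])

```text
clock: 4.7
position: [0.4604, 0.2304, 0.2029]
ee_rot: [-0.0, 0.487, 0.874, -0.002]
contact_force: [-5.4, -4.4, -0.3]
width: 0.0158
gripper_force: 59.8
```

Emit:
send_rows([
  {"gripper": 1,"linear": [0.008,0.005,0.02],"delta_rot": [0,0,0]},
  {"gripper": 1,"linear": [0.019,0.012,0.039],"delta_rot": [0,0,0]},
  {"gripper": 1,"linear": [0.03,0.019,0.057],"delta_rot": [0,0,0]},
  {"gripper": 1,"linear": [0.043,0.027,0.073],"delta_rot": [0,0,0]},
  {"gripper": 1,"linear": [0.058,0.035,0.088],"delta_rot": [0,0,0]},
  {"gripper": 1,"linear": [0.073,0.045,0.101],"delta_rot": [0,0,0]},
  {"gripper": 1,"linear": [0.09,0.055,0.113],"delta_rot": [0,0,0]},
  {"gripper": 1,"linear": [0.107,0.066,0.122],"delta_rot": [0,0,0]},
])

```text
clock: 5.5
position: [0.5624, 0.2943, 0.3307]
ee_rot: [-0.001, 0.487, 0.873, -0.004]
contact_force: [-19.5, -11.6, 30.3]
width: 0.015
gripper_force: 58.2
```

Emit:
send_rows([
  {"gripper": 1,"linear": [0.009,0.0055,0.003],"delta_rot": [0,0,0]},
  {"gripper": 1,"linear": [0.009,0.0055,0.003],"delta_rot": [0,0,0]},
])

```text
clock: 5.7
position: [0.5768, 0.3033, 0.3367]
ee_rot: [0.003, 0.487, 0.873, 0.004]
contact_force: [-10.8, -4.0, 29.2]
width: 0.0149
gripper_force: 65.1
```

```bash
python3 - <<'E'
from h import *
s=get_state();print(s["position"],s["width"],s["contact_force"],s["qpos"].round(2))
grab("side","s2.png")
E
```

```text
[0.57684747 0.30325167 0.33665947] 0.014853716411427405 [-10.79126288  -3.98075922  29.18825141] [ 0.38  0.36  1.13  0.    1.64 -0.18]
```

View pics/s2.png

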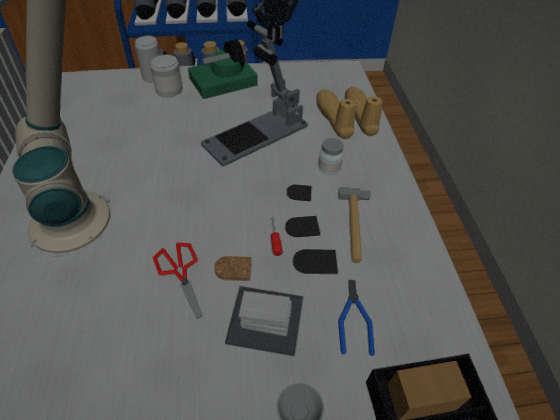

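The side view shows the arm up near (280,75) and the bed clear at (240,135). There's a radial preload, so I'll ease up, release and retreat upward.

Emit:
send_rows([
  {"gripper": 1,"linear": [0,0,0.006],"delta_rot": [0,0,0]},
  {"gripper": 1,"linear": [0,0,0.01],"delta_rot": [0,0,0]},
  {"gripper": 0,"linear": [0,0,0.01],"delta_rot": [0,0,0]},
  {"gripper": 0,"linear": [0,0,0.01],"delta_rot": [0,0,0]},
  {"gripper": 0,"linear": [0,0,0.01],"delta_rot": [0,0,0]},
  {"gripper": 0,"linear": [0,0,0.04],"delta_rot": [0,0,0]},
  {"gripper": 0,"linear": [0,0,0.08],"delta_rot": [0,0,0]},
  {"gripper": 0,"linear": [0,0,0.08],"delta_rot": [0,0,0]},
], newtons=40)

```text
clock: 6.55
position: [0.5801, 0.3039, 0.4098]
ee_rot: [0.003, 0.487, 0.873, 0.004]
contact_force: [0.5, 0.3, 1.2]
width: 0.0423
gripper_force: 0.0
```

```bash
python3 - <<'E'
from h import *
s=get_state();print(s["position"],s["ee_rot"],s["contact_force"],s["qpos"].round(2))
E
```

```text
[0.58013695 0.30392354 0.40978622] [0.00340078 0.48735883 0.87318633 0.00393081] [0.4773915  0.26425634 1.16656425] [ 0.38  0.37  0.95 -0.    1.82 -0.18]
```

Emit:
send_rows([
  {"gripper": -1,"linear": [-0.06,-0.25,0],"delta_rot": [0,0,0.887]},
  {"gripper": -1,"linear": [-0.06,-0.25,0],"delta_rot": [0,0,0.887]},
  {"gripper": -1,"linear": [-0.06,-0.25,0],"delta_rot": [0,0,0.887]},
  {"gripper": -1,"linear": [-0.06,-0.25,0],"delta_rot": [0,0,0.887]},
  {"gripper": -1,"linear": [-0.06,-0.25,0],"delta_rot": [0,0,0.887]},
  {"gripper": -1,"linear": [-0.06,-0.25,0],"delta_rot": [0,0,0.887]},
])

```text
clock: 7.15
position: [0.5172, 0.0497, 0.4039]
ee_rot: [-0.0, 0.073, 0.997, -0.001]
contact_force: [1.2, 0.5, -0.2]
width: 0.0857
gripper_force: 0.0
```

Emit:
send_rows([
  {"gripper": -1,"linear": [-0.06,-0.244,-0.19],"delta_rot": [0,0,0]},
  {"gripper": -1,"linear": [-0.06,-0.244,-0.19],"delta_rot": [0,0,0]},
  {"gripper": -1,"linear": [-0.06,-0.244,-0.19],"delta_rot": [0,0,0]},
  {"gripper": -1,"linear": [-0.06,-0.244,-0.19],"delta_rot": [0,0,0]},
  {"gripper": -1,"linear": [-0.06,-0.244,-0.19],"delta_rot": [0,0,0]},
  {"gripper": -1,"linear": [-0.06,-0.244,-0.19],"delta_rot": [0,0,0]},
  {"gripper": -1,"linear": [-0.06,-0.244,-0.19],"delta_rot": [0,0,0]},
  {"gripper": -1,"linear": [-0.06,-0.244,-0.19],"delta_rot": [0,0,0]},
])

```text
clock: 7.95
position: [0.457, -0.1915, 0.2123]
ee_rot: [-0.002, 0.076, 0.997, 0.001]
contact_force: [0.3, 0.9, 0.6]
width: 0.0856
gripper_force: 0.0
```

```bash
python3 - <<'E'
from m import *
c=grab("wrist","w4.png"); s=c["s"]; print(s["position"],s["ee_rot"],s["qpos"].round(2),c["o"])
e=R.from_quat(np.roll(s["ee_rot"],-1)).as_matrix(); print("yaw",np.degrees(np.arctan2(e[1,0],e[0,0])))
for k in blobs(c,"cork",1500,60000): print(k.mean(0).round(),k.min(0),k.max(0),*dshape(onplane(c,k,.014)[:,:2]))
E
```

```text
[ 0.45700251 -0.19148776  0.21226697] [-1.81080658e-03  7.55653086e-02  9.97138793e-01  9.12672076e-04] [-0.54  0.17  1.7   0.    1.28 -1.96] [ 0.39216859 -0.18180828  0.35588211]
yaw 171.33273969445665
[280. 161.] [247 108] [312 203] [87.3 59.4] [ 419.6 -187.8] -7.0 2.9
```

View pics/w4.png

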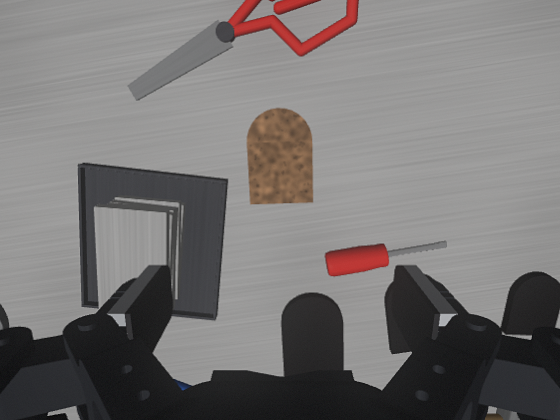

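The cork raise at (280,155) measures 87.3x59.4 mm on the 14 mm plane, so its height is right and it is the medium. The tray corner at (228,180) is close, so I'll grip near the arc with a part-open gripper.

Emit:
send_rows([
  {"gripper": -0.65,"linear": [-0.0275,0.0025,-0.04],"delta_rot": [0,0,0.029]},
  {"gripper": -0.65,"linear": [-0.0275,0.0025,-0.08],"delta_rot": [0,0,0.029]},
  {"gripper": -0.65,"linear": [-0.0275,0.0025,-0.12],"delta_rot": [0,0,0.029]},
  {"gripper": -0.65,"linear": [-0.0275,0.0025,-0.16],"delta_rot": [0,0,0.029]},
  {"gripper": -0.65,"linear": [-0.0275,0.0025,-0.19],"delta_rot": [0,0,0.029]},
  {"gripper": -0.65,"linear": [-0.0275,0.0025,-0.205],"delta_rot": [0,0,0.029]},
  {"gripper": -0.65,"linear": [-0.0275,0.0025,-0.209],"delta_rot": [0,0,0.029]},
  {"gripper": -0.65,"linear": [-0.0275,0.0025,-0.209],"delta_rot": [0,0,0.029]},
], newtons=40)

```text
clock: 8.8
position: [0.4322, -0.1875, 0.0058]
ee_rot: [0.001, 0.059, 0.998, -0.0]
contact_force: [0.5, 0.5, 0.8]
width: 0.0704
gripper_force: 0.0
```

Emit:
send_rows([
  {"gripper": 1,"linear": [0,0,0],"delta_rot": [0,0,0]},
  {"gripper": 1,"linear": [0,0,0],"delta_rot": [0,0,0]},
  {"gripper": 1,"linear": [0,0,0],"delta_rot": [0,0,0]},
  {"gripper": 1,"linear": [0,0,0],"delta_rot": [0,0,0]},
])

```text
clock: 9.2
position: [0.4325, -0.1883, 0.0071]
ee_rot: [0.002, 0.06, 0.998, -0.0]
contact_force: [0.2, 3.7, 6.9]
width: 0.0576
gripper_force: 42.3
```

```bash
cat > st.py <<'E'
from h import *
def st():
    s=get_state(); e=R.from_quat(np.roll(s["ee_rot"],-1)).as_matrix()
    print("t",round(s["clock"],2),"p",np.round(s["position"],4),"yaw",np.degrees(np.arctan2(e[1,0],e[0,0])).round(2),"zax",e[:,2].round(3),"w",round(s["width"],4),"F",np.round(s["contact_force"],1),"g",round(s["gripper_force"],1),"q",np.round(s["qpos"],2))
if __name__=="__main__": st()
E
python3 st.py
```

```text
t 9.2 p [ 0.4325 -0.1883  0.0071] yaw 173.17 zax [ 0.004 -0.001 -1.   ] w 0.0576 F [0.2 3.7 6.9] g 42.3 q [-0.56  0.37  2.04  0.    0.73 -2.01]
```

Emit:
send_rows([
  {"gripper": 1,"linear": [0,0,0.04],"delta_rot": [0,0,0]},
  {"gripper": 1,"linear": [0,0,0.08],"delta_rot": [0,0,0]},
  {"gripper": 1,"linear": [0,0.01,0.12],"delta_rot": [0,0,0]},
  {"gripper": 1,"linear": [0.015,0.05,0.125],"delta_rot": [0,0,0.1]},
  {"gripper": 1,"linear": [0.02,0.1,0.125],"delta_rot": [0,0,0.2]},
  {"gripper": 1,"linear": [0.025,0.15,0.125],"delta_rot": [0,0,0.3]},
  {"gripper": 1,"linear": [0.03,0.2,0.125],"delta_rot": [0,0,0.4]},
  {"gripper": 1,"linear": [0.035,0.25,0.125],"delta_rot": [0,0,0.5]},
])

```text
clock: 10.0
position: [0.4661, 0.0628, 0.1314]
ee_rot: [0.001, -0.191, 0.982, -0.0]
contact_force: [0.8, -0.3, 0.2]
width: 0.0576
gripper_force: 42.9
```

Emit:
send_rows([
  {"gripper": 1,"linear": [0.005,0.05,0],"delta_rot": [0,0,0.1]},
  {"gripper": 1,"linear": [0.01,0.1,0],"delta_rot": [0,0,0.169]},
  {"gripper": 1,"linear": [0.01,0.15,0],"delta_rot": [0,0,0.169]},
  {"gripper": 1,"linear": [0.01,0.2,0],"delta_rot": [0,0,0.169]},
  {"gripper": 1,"linear": [0.01,0.233,0],"delta_rot": [0,0,0.169]},
  {"gripper": 1,"linear": [0.01,0.233,0],"delta_rot": [0,0,0.169]},
  {"gripper": 1,"linear": [0.01,0.233,0],"delta_rot": [0,0,0.169]},
])

```text
clock: 10.7
position: [0.4755, 0.2945, 0.1307]
ee_rot: [0.0, -0.273, 0.962, -0.0]
contact_force: [-0.2, 0.2, 0.4]
width: 0.0573
gripper_force: 43.0
```

```bash
python3 - <<'E'
from st import *; st()
c=grab("wrist","w5.png")
x=np.array([np.cos(.55),np.sin(.55),0]);y=np.array([-x[1],x[0],0]);b=np.array([.478,.296,.022])
print(proj(c,[b+sx*.065*x+sy*.055*y for sx,sy in((-1,-1),(-1,1),(1,1),(1,-1))]).round())
E
```

```text
t 10.7 p [0.4755 0.2945 0.1307] yaw -148.36 zax [ 0.001 -0.    -1.   ] w 0.0573 F [-0.2  0.2  0.4] g 43.0 q [ 0.43  0.33  1.7  -0.    1.12 -1.69]
[[199. 114.]
 [365. 115.]
 [355. 292.]
 [209. 292.]]
```

View pics/w5.png

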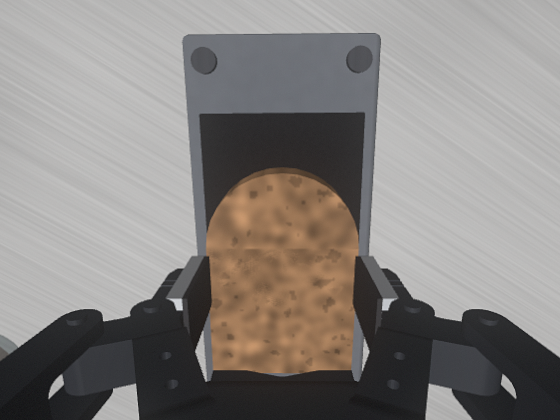

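The cork is held and aligned. The bed front edge at (201..366,113) matches the prediction within 2 px. I'll lower it and release.

Emit:
send_rows([
  {"gripper": 1,"linear": [0.001,0.001,-0.03],"delta_rot": [0,0,0]},
  {"gripper": 1,"linear": [0.001,0.001,-0.06],"delta_rot": [0,0,0]},
  {"gripper": 1,"linear": [0.001,0.001,-0.085],"delta_rot": [0,0,0]},
  {"gripper": 1,"linear": [0.001,0.001,-0.095],"delta_rot": [0,0,0]},
  {"gripper": 1,"linear": [0.001,0.001,-0.099],"delta_rot": [0,0,0]},
  {"gripper": 1,"linear": [0.001,0.001,-0.1],"delta_rot": [0,0,0]},
])

```text
clock: 11.35
position: [0.4774, 0.2945, 0.0307]
ee_rot: [0.0, -0.271, 0.963, 0.0]
contact_force: [-0.2, -0.3, -0.2]
width: 0.058
gripper_force: 43.0
```

```bash
python3 st.py
```

```text
t 11.35 p [0.4774 0.2945 0.0307] yaw -148.54 zax [ 0.001  0.    -1.   ] w 0.058 F [-0.2 -0.3 -0.2] g 43.0 q [ 0.43  0.44  1.81 -0.    0.89 -1.69]
```

Emit:
send_rows([
  {"gripper": 1,"linear": [0,0,-0.002],"delta_rot": [0,0,0]},
  {"gripper": 1,"linear": [0,0,-0.003],"delta_rot": [0,0,0]},
  {"gripper": -0.65,"linear": [0,0,-0.002],"delta_rot": [0,0,0]},
  {"gripper": -0.65,"linear": [0,0,-0.002],"delta_rot": [0,0,0]},
  {"gripper": -0.65,"linear": [0,0,0.04],"delta_rot": [0,0,0]},
  {"gripper": -0.65,"linear": [0,0,0.09],"delta_rot": [0,0,0]},
  {"gripper": -0.65,"linear": [-0.01,-0.03,0.13],"delta_rot": [0,0,0]},
  {"gripper": -0.65,"linear": [-0.01,-0.03,0.13],"delta_rot": [0,0,0]},
])

```text
clock: 12.15
position: [0.4689, 0.2644, 0.166]
ee_rot: [0.005, -0.271, 0.962, -0.0]
contact_force: [0.9, -0.4, 0.2]
width: 0.0707
gripper_force: 0.0
```

Emit:
send_rows([
  {"gripper": -0.65,"linear": [0,0,0.02],"delta_rot": [0,0,0]},
  {"gripper": -0.65,"linear": [0,0,0.02],"delta_rot": [0,0,0]},
])

```text
clock: 12.35
position: [0.468, 0.2655, 0.1821]
ee_rot: [0.002, -0.271, 0.962, 0.0]
contact_force: [0.8, 0.4, 0.0]
width: 0.0703
gripper_force: 0.0
```

```bash
python3 - <<'E'
from st import *; from m import *; st()
c=grab("wrist","w6.png")
for k in blobs(c,"cork",1500,90000): print(k.mean(0).round(),k.min(0),k.max(0),*dshape(onplane(c,k,.036)[:,:2]))
for n in("side","scene"):
    c=grab(n)
    for k in blobs(c,"dark",100): 
        P=onplane(c,k,.005)[:,:2]
        if P[:,0].mean()>.55 and -.3<P[:,1].mean()<.2: print(n,*dshape(P))
E
```

```text
t 12.35 p [0.468  0.2655 0.1821] yaw -148.5 zax [ 0.004  0.002 -1.   ] w 0.0703 F [0.8 0.4 0. ] g 0.0 q [ 0.39  0.25  1.67  0.    1.22 -1.73]
[306. 226.] [270 167] [344 272] [90.4 60.9] [465.7 288. ] 31.2 3.1
side [106.5  68.6] [ 618.5 -183.5] -4.7 2.4
side [85.4 66. ] [611.5 -71.7] 0.9 2.1
side [65.6 59. ] [626.7  54.1] -8.9 2.3
scene [112.   66.4] [ 613.4 -182.3] -6.6 3.4
scene [89.9 61.9] [605.6 -72.9] 0.6 2.8
scene [72.  52.5] [619.4  54.4] -12.5 2.5
```

Emit:
send_rows([
  {"gripper": -0.65,"linear": [0.18,-0.338,0.025],"delta_rot": [0,0,-0.55]},
  {"gripper": -0.65,"linear": [0.18,-0.338,0.025],"delta_rot": [0,0,-0.55]},
  {"gripper": -0.65,"linear": [0.18,-0.338,0.025],"delta_rot": [0,0,-0.55]},
  {"gripper": -0.65,"linear": [0.18,-0.338,0.025],"delta_rot": [0,0,-0.55]},
  {"gripper": -0.65,"linear": [0.18,-0.338,0.025],"delta_rot": [0,0,-0.55]},
  {"gripper": -0.65,"linear": [0.18,-0.338,0.025],"delta_rot": [0,0,-0.55]},
  {"gripper": -0.65,"linear": [0.18,-0.338,0.025],"delta_rot": [0,0,-0.55]},
  {"gripper": -0.65,"linear": [0.18,-0.338,0.025],"delta_rot": [0,0,-0.55]},
])

```text
clock: 13.3
position: [0.6477, -0.0762, 0.2031]
ee_rot: [-0.001, 0.001, 1.0, -0.0]
contact_force: [-0.1, 0.6, 0.0]
width: 0.0707
gripper_force: 0.0
```

Emit:
send_rows([
  {"gripper": -0.65,"linear": [0,0,0],"delta_rot": [0,0,0]},
  {"gripper": -0.65,"linear": [0,0,0],"delta_rot": [0,0,0]},
])

```text
clock: 13.5
position: [0.6462, -0.0733, 0.2029]
ee_rot: [-0.002, 0.001, 1.0, 0.001]
contact_force: [-0.2, 0.1, -0.2]
width: 0.0706
gripper_force: 0.0
```

```bash
python3 - <<'E'
from st import *; from m import *; st()
c=grab("wrist","w7.png")
for k in blobs(c,"dark",1000,90000): print(k.mean(0).round(),k.min(0),k.max(0),*dshape(onplane(c,k,.01)[:,:2]))
E
```

```text
t 13.5 p [ 0.6462 -0.0733  0.2029] yaw 179.92 zax [-0.004  0.002 -1.   ] w 0.0706 F [-0.2  0.1 -0.2] g 0.0 q [-0.22  0.41  1.38  0.    1.36 -1.79]
[286. 365.] [  0 260] [559 419] [629.8 193.1] [ 818.7 -293.3] 89.8 0.4
[157. 172.] [133 137] [186 210] [58.5 54.2] [ 637.  -187.5] 136.4 0.7
```

View pics/w7.png

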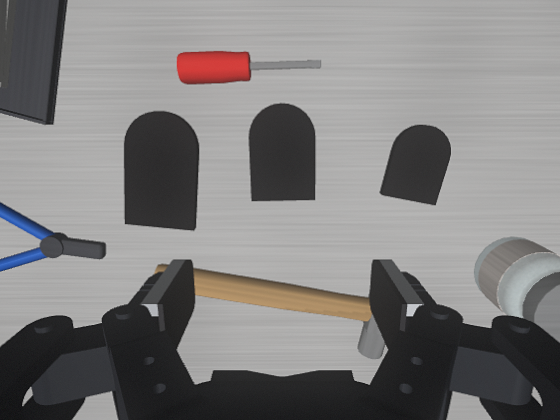

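The medium heel is at (283,152), the large at (160,170) and the small at (417,165). The dark threshold needs raising.

```bash
sed -i 's/kind,lo=60,hi=20000)/kind,lo=60,hi=20000,t=48)/; s/(180,255,48)/(180,255,t)/' m.py; python3 - <<'E'
from m import *
c=grab("wrist")
for t in(62,72,85):
  for k in blobs(c,"dark",1500,12000,t): print(t,k.mean(0).round(),k.min(0),k.max(0),*dshape(onplane(c,k,.01)[:,:2]))
E
```

```text
62 [415. 167.] [380 126] [448 204] [68.4 54.2] [621.2  53.1] -11.2 2.1
62 [160. 175.] [124 112] [197 229] [107.4  66.8] [ 614.9 -181.5] -6.3 2.8
62 [281. 158.] [249 104] [313 200] [86.6 58.6] [604.6 -73. ] 1.2 2.9
72 [415. 167.] [379 126] [448 204] [69.1 54.4] [620.8  53.1] -11.2 2.3
72 [160. 175.] [123 112] [197 229] [107.3  67.3] [ 615.1 -182.1] -5.8 2.9
72 [281. 158.] [248 104] [313 200] [86.8 58.6] [604.6 -73.1] 1.2 2.7
85 [415. 167.] [379 125] [448 204] [69.4 54.6] [620.7  53. ] -11.0 2.3
85 [160. 175.] [123 112] [197 229] [107.4  67.5] [ 615.1 -182. ] -5.6 2.8
85 [281. 158.] [248 104] [313 200] [86.9 58.9] [604.7 -73.2] 1.2 2.7
85 [27. 52.] [0 0] [ 65 123] [104.   53.4] [ 513.5 -281.4] -10.9 0.8
```

Emit:
send_rows([
  {"gripper": -0.65,"linear": [-0.0285,0,-0.04],"delta_rot": [0,0,0.02]},
  {"gripper": -0.65,"linear": [-0.0285,0,-0.08],"delta_rot": [0,0,0.02]},
  {"gripper": -0.65,"linear": [-0.0285,0,-0.12],"delta_rot": [0,0,0.02]},
  {"gripper": -0.65,"linear": [-0.0285,0,-0.16],"delta_rot": [0,0,0.02]},
  {"gripper": -0.65,"linear": [-0.0285,0,-0.185],"delta_rot": [0,0,0.02]},
  {"gripper": -0.65,"linear": [-0.0285,0,-0.197],"delta_rot": [0,0,0.02]},
  {"gripper": -0.65,"linear": [-0.0285,0,-0.2],"delta_rot": [0,0,0.02]},
  {"gripper": -0.65,"linear": [-0.0285,0,-0.2],"delta_rot": [0,0,0.02]},
])

```text
clock: 14.4
position: [0.6187, -0.0725, 0.0059]
ee_rot: [0.001, -0.011, 1.0, -0.0]
contact_force: [0.5, 0.1, -0.5]
width: 0.0706
gripper_force: 0.0
```

```bash
python3 st.py
```

```text
t 14.4 p [ 0.6187 -0.0725  0.0059] yaw -178.79 zax [ 0.001 -0.    -1.   ] w 0.0706 F [ 0.5  0.1 -0.5] g 0.0 q [-0.23  0.54  1.69  0.    0.91 -1.82]
```

Emit:
send_rows([
  {"gripper": 1,"linear": [0,0,0],"delta_rot": [0,0,0]},
  {"gripper": 1,"linear": [0,0,0],"delta_rot": [0,0,0]},
  {"gripper": 1,"linear": [0,0,0],"delta_rot": [0,0,0]},
  {"gripper": 1,"linear": [0,0,0],"delta_rot": [0,0,0]},
])

```text
clock: 14.8
position: [0.6221, -0.0733, 0.0103]
ee_rot: [0.005, -0.01, 1.0, -0.001]
contact_force: [-0.8, 1.9, 15.5]
width: 0.0121
gripper_force: 7.7
```

```bash
python3 st.py
```

```text
t 14.8 p [ 0.6221 -0.0733  0.0103] yaw -178.88 zax [ 0.01  -0.001 -1.   ] w 0.0121 F [-0.8  1.9 15.5] g 7.7 q [-0.23  0.54  1.69  0.    0.91 -1.82]
```

Missed: the fingertips slid over the 10 mm slab. I'll open, rise and re-measure.

Emit:
send_rows([
  {"gripper": -0.65,"linear": [0,0,0.01],"delta_rot": [0,0,0]},
  {"gripper": -0.65,"linear": [0,0,0.04],"delta_rot": [0,0,0]},
  {"gripper": -0.65,"linear": [0.028,0,0.09],"delta_rot": [0,0,0]},
  {"gripper": -0.65,"linear": [0.028,0,0.14],"delta_rot": [0,0,0]},
  {"gripper": -0.65,"linear": [0.028,0,0.19],"delta_rot": [0,0,0]},
  {"gripper": -0.65,"linear": [0.028,0,0.19],"delta_rot": [0,0,0]},
  {"gripper": -0.65,"linear": [0.028,0,0.19],"delta_rot": [0,0,0]},
])

```text
clock: 15.5
position: [0.6474, -0.0734, 0.1986]
ee_rot: [0.003, -0.01, 1.0, -0.001]
contact_force: [0.6, -0.2, -1.2]
width: 0.0706
gripper_force: 0.0
```

```bash
python3 - <<'E'
from st import *; from m import *; st()
c=grab("wrist","w8.png")
for t in(72,):
  for k in blobs(c,"dark",1500,12000,t): print(t,k.mean(0).round(),k.min(0),k.max(0),*dshape(onplane(c,k,.01)[:,:2]))
E
```

```text
t 15.5 p [ 0.6474 -0.0734  0.1986] yaw -178.86 zax [ 0.006 -0.001 -1.   ] w 0.0706 F [ 0.6 -0.2 -1.2] g 0.0 q [-0.22  0.41  1.39  0.    1.34 -1.81]
72 [420. 167.] [383 125] [454 205] [69.1 54.6] [620.9  53. ] -11.2 2.2
72 [160. 170.] [123 105] [198 225] [107.5  67.1] [ 614.8 -181.9] -5.6 2.9
72 [284. 154.] [251 100] [316 197] [86.1 59. ] [605.  -72.8] 1.1 2.8
```

Emit:
send_rows([
  {"gripper": -0.65,"linear": [-0.0295,0.001,-0.04],"delta_rot": [0,0,0]},
  {"gripper": -0.65,"linear": [-0.0295,0.001,-0.08],"delta_rot": [0,0,0]},
  {"gripper": -0.65,"linear": [-0.0295,0.001,-0.12],"delta_rot": [0,0,0]},
  {"gripper": -0.65,"linear": [-0.0295,0.001,-0.16],"delta_rot": [0,0,0]},
  {"gripper": -0.65,"linear": [-0.0295,0.001,-0.185],"delta_rot": [0,0,0]},
  {"gripper": -0.65,"linear": [-0.0295,0.001,-0.196],"delta_rot": [0,0,0]},
  {"gripper": -0.65,"linear": [-0.0295,0.001,-0.199],"delta_rot": [0,0,0]},
  {"gripper": -0.65,"linear": [-0.0295,0.001,-0.2],"delta_rot": [0,0,0]},
])

```text
clock: 16.35
position: [0.6125, -0.0714, 0.0016]
ee_rot: [-0.003, -0.01, 1.0, -0.0]
contact_force: [-19.5, 6.1, 59.4]
width: 0.0703
gripper_force: 29.3
```

```bash
python3 st.py
```

```text
t 16.35 p [ 0.6125 -0.0714  0.0016] yaw -178.85 zax [-0.007 -0.    -1.   ] w 0.0703 F [-19.5   6.1  59.4] g 29.3 q [-0.23  0.54  1.71 -0.    0.9  -1.82]
```

Emit:
send_rows([
  {"gripper": -0.65,"linear": [0,0,0.005],"delta_rot": [0,0,0]},
  {"gripper": -0.65,"linear": [0,0,0.005],"delta_rot": [0,0,0]},
])

```text
clock: 16.55
position: [0.6148, -0.0716, 0.002]
ee_rot: [-0.001, -0.01, 1.0, 0.0]
contact_force: [-6.2, 2.0, 21.3]
width: 0.0705
gripper_force: 10.6
```

```bash
python3 - <<'E'
from st import *; st()
T=np.array(optics.get_image("wrist")["T_tool_cam"]); print(T.round(3))
Ci=np.linalg.inv(T); print("tcp in cam",Ci[:3,3].round(4))
K=np.array(optics.get_image("wrist")["K"]);
for zz in(0,-.005,-.01,-.015,-.02):
  for w in(.07,):
    p=[(Ci@np.array([0,s*w/2,zz,1]))[:3] for s in(1,-1)]
    print(zz,[ (K@(q/q[2]))[:2].round(0) for q in p])
E
```

```text
t 16.55 p [ 0.6148 -0.0716  0.002 ] yaw -178.85 zax [-0.002  0.    -1.   ] w 0.0705 F [-6.2  2.  21.3] g 10.6 q [-0.23  0.54  1.7  -0.    0.9  -1.82]
[[-0.001 -0.965 -0.263  0.066]
 [ 1.    -0.001  0.001 -0.   ]
 [-0.001 -0.263  0.965 -0.143]
 [ 0.     0.     0.     1.   ]]
tcp in cam [-0.      0.026   0.1557]
0 [array([365., 271.]), array([199., 271.])]
-0.005 [array([367., 276.]), array([196., 276.])]
-0.01 [array([370., 281.]), array([193., 281.])]
-0.015 [array([373., 287.]), array([190., 287.])]
-0.02 [array([376., 293.]), array([187., 294.])]
```

```bash
python3 - <<'E'
from st import *; st(); s=get_state(); print("M",s["moment"].round(3),s["contact_force"].round(2))
import cv2
c=grab("side"); p=proj(c,[.617,-.073,.02])[0]; print(p)
a=c["im"][int(p[1])-60:int(p[1])+50,int(p[0])-70:int(p[0])+70]
c2=grab("scene"); p=proj(c2,[.617,-.073,.02])[0]
b=c2["im"][int(p[1])-60:int(p[1])+50,int(p[0])-70:int(p[0])+70]
o=np.hstack([cv2.resize(a,None,fx=2.85,fy=2.85,interpolation=3),cv2.resize(b,None,fx=2.85,fy=2.85,interpolation=3)])
cv2.imwrite("pics/z1.png",cv2.convertScaleAbs(o,alpha=1.8)); print(o.shape)
E
```

```text
t 16.65 p [ 0.6148 -0.0717  0.002 ] yaw -178.85 zax [-0.003  0.    -1.   ] w 0.0705 F [-6.   2.9 22.2] g 11.1 q [-0.23  0.54  1.7  -0.    0.9  -1.82]
M [-0.449  1.014 -0.236] [-6.01  2.94 22.2 ]
[300.48982331 223.08866169]
(314, 798, 3)
```

View pics/z1.png

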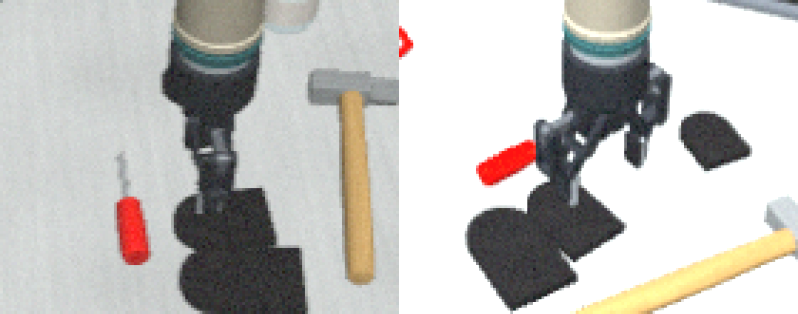

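The crops show the medium heel has been knocked toward -y, now touching the large one under my finger. I'll rise and re-measure.

Emit:
send_rows([
  {"gripper": -0.65,"linear": [0,0,0.04],"delta_rot": [0,0,0]},
  {"gripper": -0.65,"linear": [0.02,-0.02,0.09],"delta_rot": [0,0,0]},
  {"gripper": -0.65,"linear": [0.028,-0.04,0.14],"delta_rot": [0,0,0]},
  {"gripper": -0.65,"linear": [0.028,-0.04,0.19],"delta_rot": [0,0,0]},
  {"gripper": -0.65,"linear": [0.028,-0.04,0.2],"delta_rot": [0,0,0]},
  {"gripper": -0.65,"linear": [0.028,-0.04,0.2],"delta_rot": [0,0,0]},
  {"gripper": -0.65,"linear": [0.028,-0.04,0.2],"delta_rot": [0,0,0]},
])

```text
clock: 17.45
position: [0.6434, -0.1117, 0.198]
ee_rot: [-0.002, -0.01, 1.0, 0.001]
contact_force: [-0.0, 0.6, -0.3]
width: 0.0701
gripper_force: 0.0
```

```bash
python3 - <<'E'
from st import *; from m import *; st()
c=grab("wrist","w9.png")
for t in(72,):
  for k in blobs(c,"dark",1500,30000,t): print(t,k.mean(0).round(),k.min(0),k.max(0),*dshape(onplane(c,k,.01)[:,:2]))
E
```

```text
t 17.45 p [ 0.6434 -0.1117  0.198 ] yaw -178.86 zax [-0.004  0.001 -1.   ] w 0.0701 F [-0.   0.6 -0.3] g 0.0 q [-0.28  0.41  1.38  0.    1.35 -1.87]
72 [460. 174.] [422 132] [494 212] [69.3 55.5] [621.2  52.2] -10.9 2.2
72 [234. 176.] [163 113] [306 232] [133.5 108.4] [ 637.4 -141.3] -92.2 3.5
```

View pics/w9.png

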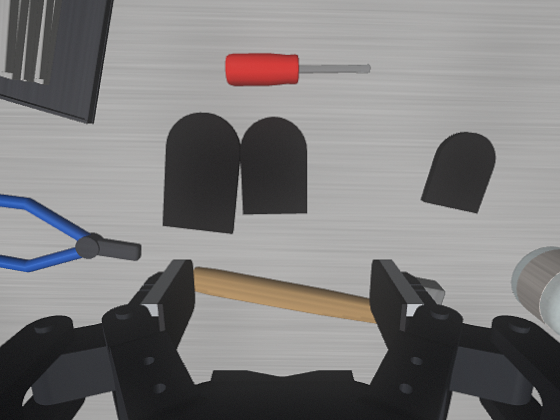

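The medium heel is now at (274,165), its left edge against the large heel at (200,172). I'll press a closed fingertip lightly on it and drag it +y, away from the large one.

Emit:
send_rows([
  {"gripper": 1,"linear": [-0.0165,-0.006,-0.04],"delta_rot": [0,0,0]},
  {"gripper": 1,"linear": [-0.0165,-0.006,-0.08],"delta_rot": [0,0,0]},
  {"gripper": 1,"linear": [-0.0165,-0.006,-0.12],"delta_rot": [0,0,0]},
  {"gripper": 1,"linear": [-0.0165,-0.006,-0.15],"delta_rot": [0,0,0]},
  {"gripper": 1,"linear": [-0.0165,-0.006,-0.175],"delta_rot": [0,0,0]},
  {"gripper": 1,"linear": [-0.0165,-0.006,-0.184],"delta_rot": [0,0,0]},
  {"gripper": 1,"linear": [-0.0165,-0.006,-0.187],"delta_rot": [0,0,0]},
  {"gripper": 1,"linear": [-0.0165,-0.006,-0.188],"delta_rot": [0,0,0]},
])

```text
clock: 18.3
position: [0.628, -0.1179, 0.0116]
ee_rot: [-0.0, -0.01, 1.0, 0.0]
contact_force: [-0.5, -0.2, -0.5]
width: 0.0001
gripper_force: 0.0
```

Emit:
send_rows([
  {"gripper": 1,"linear": [0,0,-0.0015],"delta_rot": [0,0,0]},
  {"gripper": 1,"linear": [0,0,-0.0015],"delta_rot": [0,0,0]},
])

```text
clock: 18.5
position: [0.6288, -0.1182, 0.0114]
ee_rot: [0.001, -0.01, 1.0, -0.0]
contact_force: [-0.5, -0.3, -0.4]
width: 0.0002
gripper_force: 0.0
```

```bash
python3 st.py
```

```text
t 18.5 p [ 0.6288 -0.1182  0.0114] yaw -178.85 zax [ 0.002 -0.    -1.   ] w 0.0002 F [-0.5 -0.3 -0.4] g 0.0 q [-0.29  0.55  1.65  0.    0.94 -1.89]
```

Not touching yet, so I'll press 2.5 mm more and drag.

Emit:
send_rows([
  {"gripper": 1,"linear": [0,0,-0.0025],"delta_rot": [0,0,0]},
  {"gripper": 1,"linear": [0,0,-0.0025],"delta_rot": [0,0,0]},
])

```text
clock: 18.7
position: [0.6291, -0.1183, 0.0101]
ee_rot: [0.001, -0.01, 1.0, -0.0]
contact_force: [-1.3, 0.3, 6.5]
width: -0.0003
gripper_force: 3.2
```

Emit:
send_rows([
  {"gripper": 1,"linear": [0,0.01,-0.0005],"delta_rot": [0,0,0]},
  {"gripper": 1,"linear": [0,0.02,-0.0005],"delta_rot": [0,0,0]},
  {"gripper": 1,"linear": [0,0.03,-0.0005],"delta_rot": [0,0,0]},
  {"gripper": 1,"linear": [0,0.04,-0.0005],"delta_rot": [0,0,0]},
  {"gripper": 1,"linear": [0,0.04,-0.0005],"delta_rot": [0,0,0]},
  {"gripper": 1,"linear": [0,0.04,0.02],"delta_rot": [0,0,0]},
])

```text
clock: 19.3
position: [0.6258, -0.0774, 0.026]
ee_rot: [-0.003, -0.01, 1.0, 0.001]
contact_force: [-0.6, 0.3, 0.1]
width: 0.0002
gripper_force: 0.0
```

Emit:
send_rows([
  {"gripper": -0.65,"linear": [0.015,0,0.05],"delta_rot": [0,0,0]},
  {"gripper": -0.65,"linear": [0.015,0,0.1],"delta_rot": [0,0,0]},
  {"gripper": -0.65,"linear": [0.015,0,0.15],"delta_rot": [0,0,0]},
  {"gripper": -0.65,"linear": [0.015,0,0.17],"delta_rot": [0,0,0]},
  {"gripper": -0.65,"linear": [0.015,0,0.17],"delta_rot": [0,0,0]},
  {"gripper": -0.65,"linear": [0.015,0,0.17],"delta_rot": [0,0,0]},
])

```text
clock: 19.9
position: [0.6428, -0.0782, 0.1981]
ee_rot: [-0.0, -0.01, 1.0, 0.0]
contact_force: [-0.9, 0.5, -0.9]
width: 0.0704
gripper_force: 0.0
```

```bash
cat > wd.py <<'E'
from st import *; from m import *
st(); c=grab("wrist","wd.png")
for k in blobs(c,"dark",1500,30000,72): print(k.mean(0).round(),k.min(0),k.max(0),*dshape(onplane(c,k,.01)[:,:2]))
E
python3 wd.py
```

```text
t 19.9 p [ 0.6428 -0.0782  0.1981] yaw -178.86 zax [-0.  0. -1.] w 0.0704 F [-0.9  0.5 -0.9] g 0.0 q [-0.23  0.4   1.39  0.    1.34 -1.82]
[424. 173.] [387 132] [458 211] [69.1 54.8] [621.1  52.9] -11.1 2.2
[240. 170.] [207 117] [273 212] [86.3 59.2] [ 614.3 -116.6] 1.4 2.5
[165. 176.] [128 112] [203 231] [107.6  67.2] [ 614.7 -182.1] -5.9 3.0
```

The drag mostly slipped: the medium heel is at (0.614,-0.117) and the gap to the large is only about 4 mm. I'll push the breast's free corner instead, to swing the heel away from the large one.

Emit:
send_rows([
  {"gripper": 1,"linear": [0.047,-0.017,-0.04],"delta_rot": [0,0,0]},
  {"gripper": 1,"linear": [0.047,-0.017,-0.08],"delta_rot": [0,0,0]},
  {"gripper": 1,"linear": [0.047,-0.017,-0.12],"delta_rot": [0,0,0]},
  {"gripper": 1,"linear": [0.047,-0.017,-0.15],"delta_rot": [0,0,0]},
  {"gripper": 1,"linear": [0.047,-0.017,-0.175],"delta_rot": [0,0,0]},
  {"gripper": 1,"linear": [0.047,-0.017,-0.19],"delta_rot": [0,0,0]},
  {"gripper": 1,"linear": [0.047,-0.017,-0.194],"delta_rot": [0,0,0]},
  {"gripper": 1,"linear": [0.047,-0.017,-0.194],"delta_rot": [0,0,0]},
])

```text
clock: 20.75
position: [0.6898, -0.095, 0.0033]
ee_rot: [-0.001, -0.01, 1.0, 0.0]
contact_force: [0.6, 0.2, 0.1]
width: -0.0001
gripper_force: 0.0
```

Emit:
send_rows([
  {"gripper": 1,"linear": [-0.006,0,0],"delta_rot": [0,0,0]},
  {"gripper": 1,"linear": [-0.012,0,0],"delta_rot": [0,0,0]},
  {"gripper": 1,"linear": [-0.018,0,0],"delta_rot": [0,0,0]},
  {"gripper": 1,"linear": [-0.024,0,0],"delta_rot": [0,0,0]},
  {"gripper": 1,"linear": [-0.03,0,0],"delta_rot": [0,0,0]},
  {"gripper": 1,"linear": [-0.034,0,0],"delta_rot": [0,0,0]},
  {"gripper": 1,"linear": [-0.034,0,0],"delta_rot": [0,0,0]},
  {"gripper": 1,"linear": [-0.026,0,0.01],"delta_rot": [0,0,0]},
])

```text
clock: 21.55
position: [0.6614, -0.0947, 0.0127]
ee_rot: [-0.003, -0.01, 1.0, 0.001]
contact_force: [-0.0, 0.5, 0.2]
width: -0.0004
gripper_force: 0.0
```

Emit:
send_rows([
  {"gripper": -0.65,"linear": [0,0,0.05],"delta_rot": [0,0,0]},
  {"gripper": -0.65,"linear": [-0.02,0,0.1],"delta_rot": [0,0,0]},
  {"gripper": -0.65,"linear": [-0.02,0,0.15],"delta_rot": [0,0,0]},
  {"gripper": -0.65,"linear": [-0.02,0,0.185],"delta_rot": [0,0,0]},
  {"gripper": -0.65,"linear": [-0.02,0,0.185],"delta_rot": [0,0,0]},
  {"gripper": -0.65,"linear": [-0.02,0,0.185],"delta_rot": [0,0,0]},
])

```text
clock: 22.15
position: [0.6443, -0.0952, 0.2]
ee_rot: [0.001, -0.01, 1.0, -0.0]
contact_force: [0.1, -1.0, -0.9]
width: 0.0704
gripper_force: 0.0
```

```bash
python3 wd.py
```

```text
t 22.15 p [ 0.6443 -0.0952  0.2   ] yaw -178.85 zax [ 0.001 -0.001 -1.   ] w 0.0704 F [ 0.1 -1.  -0.9] g 0.0 q [-0.25  0.41  1.38 -0.    1.35 -1.84]
[442. 171.] [405 130] [476 209] [69.3 54.9] [620.9  52.6] -11.0 2.2
[215. 161.] [146  87] [292 228] [150.6 113.4] [ 636.5 -177.7] 108.3 2.7
```

```bash
cat > er.py <<'E'
from st import *; from m import *
def ero(c,t=72,n=9,z=.01):
    hsv=cv2.cvtColor(c["im"],cv2.COLOR_BGR2HSV); m=cv2.inRange(hsv,(0,0,0),(180,255,t)); m[255:]=0
    e=cv2.erode(m,cv2.getStructuringElement(cv2.MORPH_ELLIPSE,(n,n)))
    nl,lab=cv2.connectedComponents(e)
    for i in range(1,nl):
        if (lab==i).sum()<800: continue
        d=cv2.dilate((lab==i).astype(np.uint8),cv2.getStructuringElement(cv2.MORPH_ELLIPSE,(n,n)))&(m>0)
        k=max(cv2.findContours(d.astype(np.uint8),cv2.RETR_EXTERNAL,cv2.CHAIN_APPROX_NONE)[0],key=len).reshape(-1,2)
        W=onplane(c,k,z)[:,:2]; print(k.min(0),k.max(0),*dshape(W))
        q=cv2.approxPolyDP((W*1000).astype(np.float32).reshape(-1,1,2),3,True).reshape(-1,2); print(q.round(0).tolist())
if __name__=="__main__":
    c=grab("wrist","er.png"); ero(c)
E
python3 er.py
```

```text
[145  89] [291 230] [150.7 112.2] [ 636.2 -178.2] 108.5 2.5
[[572.0, -102.0], [563.0, -114.0], [562.0, -131.0], [574.0, -150.0], [596.0, -155.0], [582.0, -176.0], [583.0, -195.0], [592.0, -210.0], [610.0, -217.0], [684.0, -221.0], [688.0, -157.0], [618.0, -151.0], [650.0, -142.0], [641.0, -87.0], [587.0, -96.0]]
[405 132] [476 211] [69. 55.] [621.2  52.5] -11.1 2.1
[[596.0, 40.0], [610.0, 27.0], [655.0, 19.0], [665.0, 71.0], [611.0, 79.0], [596.0, 63.0]]
```

Emit:
send_rows([
  {"gripper": 1,"linear": [0.0255,-0.033,-0.04],"delta_rot": [0,0,0]},
  {"gripper": 1,"linear": [0.0255,-0.033,-0.08],"delta_rot": [0,0,0]},
  {"gripper": 1,"linear": [0.0255,-0.033,-0.12],"delta_rot": [0,0,0]},
  {"gripper": 1,"linear": [0.0255,-0.033,-0.15],"delta_rot": [0,0,0]},
  {"gripper": 1,"linear": [0.0255,-0.033,-0.175],"delta_rot": [0,0,0]},
  {"gripper": 1,"linear": [0.0255,-0.033,-0.19],"delta_rot": [0,0,0]},
  {"gripper": 1,"linear": [0.0255,-0.033,-0.196],"delta_rot": [0,0,0]},
  {"gripper": 1,"linear": [0.0255,-0.033,-0.196],"delta_rot": [0,0,0]},
])

```text
clock: 23.05
position: [0.669, -0.1278, 0.0021]
ee_rot: [-0.001, -0.01, 1.0, 0.0]
contact_force: [0.7, -0.7, 0.6]
width: 0.0001
gripper_force: 0.0
```

Emit:
send_rows([
  {"gripper": 1,"linear": [0,-0.006,0],"delta_rot": [0,0,0]},
  {"gripper": 1,"linear": [0,-0.012,0],"delta_rot": [0,0,0]},
  {"gripper": 1,"linear": [0,-0.018,0],"delta_rot": [0,0,0]},
  {"gripper": 1,"linear": [0,-0.024,0],"delta_rot": [0,0,0]},
  {"gripper": 1,"linear": [0,-0.03,0],"delta_rot": [0,0,0]},
  {"gripper": 1,"linear": [0,-0.035,0],"delta_rot": [0,0,0]},
  {"gripper": 1,"linear": [0,-0.035,0],"delta_rot": [0,0,0]},
  {"gripper": 1,"linear": [0,-0.03,0.01],"delta_rot": [0,0,0]},
])

```text
clock: 23.85
position: [0.6685, -0.1585, 0.0121]
ee_rot: [-0.002, -0.01, 1.0, 0.0]
contact_force: [-0.2, 0.2, -0.5]
width: -0.0002
gripper_force: 0.0
```

Emit:
send_rows([
  {"gripper": -0.65,"linear": [0,0.01,0.05],"delta_rot": [0,0,0]},
  {"gripper": -0.65,"linear": [-0.02,0.03,0.1],"delta_rot": [0,0,0]},
  {"gripper": -0.65,"linear": [-0.02,0.04,0.15],"delta_rot": [0,0,0]},
  {"gripper": -0.65,"linear": [-0.02,0.04,0.185],"delta_rot": [0,0,0]},
  {"gripper": -0.65,"linear": [-0.02,0.04,0.185],"delta_rot": [0,0,0]},
  {"gripper": -0.65,"linear": [-0.02,0.04,0.185],"delta_rot": [0,0,0]},
])

```text
clock: 24.45
position: [0.65, -0.1176, 0.2002]
ee_rot: [0.001, -0.01, 1.0, -0.0]
contact_force: [0.1, -0.3, 0.4]
width: 0.0703
gripper_force: 0.0
```

```bash
python3 er.py; python3 st.py
```

```text
[242  80] [316 183] [86.9 59.1] [ 590.4 -125. ] 10.8 2.7
[[566.0, -142.0], [579.0, -152.0], [597.0, -154.0], [650.0, -142.0], [641.0, -88.0], [573.0, -101.0], [561.0, -121.0]]
[151  98] [234 220] [107.3  66.3] [ 610.1 -193.4] -12.0 2.9
[[577.0, -199.0], [584.0, -215.0], [596.0, -223.0], [673.0, -239.0], [688.0, -180.0], [684.0, -175.0], [602.0, -161.0], [583.0, -174.0]]
[429 124] [502 203] [69.1 55.5] [621.3  52. ] -10.8 2.1
[[595.0, 41.0], [610.0, 26.0], [655.0, 19.0], [665.0, 72.0], [625.0, 80.0], [608.0, 78.0], [596.0, 64.0]]
t 24.5 p [ 0.6491 -0.1175  0.1981] yaw -178.82 zax [-0.001  0.    -1.   ] w 0.0705 F [-0.3  0.4 -0.6] g 0.0 q [-0.28  0.42  1.36 -0.    1.36 -1.88]
```

The heels are apart now. From the push I infer the closed fingers are about 19 mm thick, so a finger fits in the ~17 mm gap. I'll grip the medium heel near its breast.

Emit:
send_rows([
  {"gripper": -0.6,"linear": [-0.0175,0.0015,-0.04],"delta_rot": [0,0,0.168]},
  {"gripper": -0.6,"linear": [-0.0175,0.0015,-0.08],"delta_rot": [0,0,0.168]},
  {"gripper": -0.6,"linear": [-0.0175,0.0015,-0.12],"delta_rot": [0,0,0.168]},
  {"gripper": -0.6,"linear": [-0.0175,0.0015,-0.16],"delta_rot": [0,0,0.168]},
  {"gripper": -0.6,"linear": [-0.0175,0.0015,-0.185],"delta_rot": [0,0,0.168]},
  {"gripper": -0.6,"linear": [-0.0175,0.0015,-0.195],"delta_rot": [0,0,0.168]},
  {"gripper": -0.6,"linear": [-0.0175,0.0015,-0.199],"delta_rot": [0,0,0.168]},
  {"gripper": -0.6,"linear": [-0.0175,0.0015,-0.199],"delta_rot": [0,0,0.168]},
])

```text
clock: 25.3
position: [0.6322, -0.1166, -0.0011]
ee_rot: [-0.0, -0.094, 0.996, 0.0]
contact_force: [1.1, -0.8, 0.3]
width: 0.0685
gripper_force: 0.0
```

```bash
python3 st.py
```

```text
t 25.3 p [ 0.6322 -0.1166 -0.0011] yaw -169.23 zax [-0.001  0.    -1.   ] w 0.0685 F [ 1.1 -0.8  0.3] g 0.0 q [-0.29  0.57  1.65  0.    0.92 -2.05]
```

No contact, and the tips are below the heel's top. I'll close.

Emit:
send_rows([
  {"gripper": 1,"linear": [0,0,0],"delta_rot": [0,0,0]},
  {"gripper": 1,"linear": [0,0,0],"delta_rot": [0,0,0]},
  {"gripper": 1,"linear": [0,0,0],"delta_rot": [0,0,0]},
  {"gripper": 1,"linear": [0,0,0],"delta_rot": [0,0,0]},
])

```text
clock: 25.7
position: [0.6332, -0.1168, 0.0006]
ee_rot: [0.001, -0.094, 0.996, -0.0]
contact_force: [-0.4, 0.2, 5.9]
width: 0.0583
gripper_force: 43.4
```

```bash
python3 st.py
```

```text
t 25.7 p [ 6.332e-01 -1.168e-01  6.000e-04] yaw -169.22 zax [ 0.003 -0.001 -1.   ] w 0.0583 F [-0.4  0.2  5.9] g 43.4 q [-0.29  0.57  1.65  0.    0.92 -2.05]
```

Emit:
send_rows([
  {"gripper": 1,"linear": [0,0,0.04],"delta_rot": [0,0,0]},
  {"gripper": 1,"linear": [0,0,0.08],"delta_rot": [0,0,0]},
  {"gripper": 1,"linear": [-0.02,0.01,0.12],"delta_rot": [0,0,0]},
  {"gripper": 1,"linear": [-0.04,0.05,0.13],"delta_rot": [0,0,0.05]},
  {"gripper": 1,"linear": [-0.06,0.09,0.13],"delta_rot": [0,0,0.1]},
  {"gripper": 1,"linear": [-0.08,0.13,0.13],"delta_rot": [0,0,0.15]},
  {"gripper": 1,"linear": [-0.1,0.17,0.13],"delta_rot": [0,0,0.2]},
  {"gripper": 1,"linear": [-0.12,0.21,0.13],"delta_rot": [0,0,0.25]},
])

```text
clock: 26.5
position: [0.511, 0.0948, 0.1293]
ee_rot: [0.0, -0.218, 0.976, 0.0]
contact_force: [0.9, 0.2, 0.4]
width: 0.0585
gripper_force: 43.6
```

Emit:
send_rows([
  {"gripper": 1,"linear": [-0.02,0.04,0],"delta_rot": [0,0,0.05]},
  {"gripper": 1,"linear": [-0.035,0.08,0],"delta_rot": [0,0,0.11]},
  {"gripper": 1,"linear": [-0.045,0.12,0],"delta_rot": [0,0,0.11]},
  {"gripper": 1,"linear": [-0.045,0.16,0],"delta_rot": [0,0,0.11]},
  {"gripper": 1,"linear": [-0.045,0.17,0],"delta_rot": [0,0,0.11]},
  {"gripper": 1,"linear": [-0.045,0.17,0],"delta_rot": [0,0,0.11]},
])

```text
clock: 27.1
position: [0.4669, 0.2646, 0.1291]
ee_rot: [0.0, -0.272, 0.962, -0.0]
contact_force: [-0.2, -0.1, -0.7]
width: 0.0583
gripper_force: 43.6
```

```bash
python3 - <<'E'
from st import *; from m import *; st()
c=grab("wrist")
hsv=cv2.cvtColor(c["im"],cv2.COLOR_BGR2HSV); m=cv2.inRange(hsv,(0,0,0),(180,255,72)); 
for k in blobs(c,"cork",500,90000): print("cork",k.min(0),k.max(0))
cv2.imwrite("pics/w10.png",c["im"])
E
```

```text
t 27.1 p [0.4669 0.2646 0.1291] yaw -148.43 zax [ 0. -0. -1.] w 0.0583 F [-0.2 -0.1 -0.7] g 43.6 q [ 0.39  0.3   1.75 -0.    1.1  -1.74]
```

View pics/w10.png

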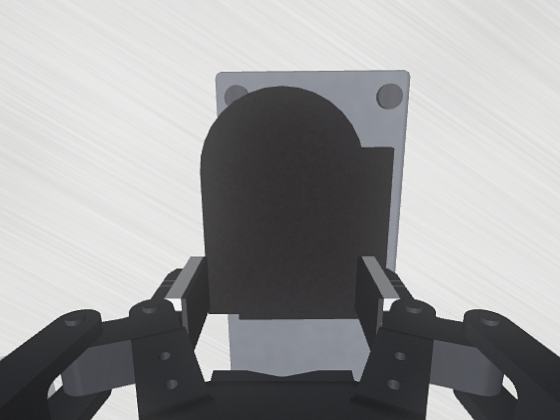

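The heel is held squarely (columns 200..361, round end at row 86). I'll measure its offset in the grip from this view.

```bash
python3 - <<'E'
from st import *; from m import *
c=grab("wrist"); g=c["im"].max(2)
m=((g<62)).astype(np.uint8); m[250:]=0
k=max(cv2.findContours(m,cv2.RETR_EXTERNAL,cv2.CHAIN_APPROX_NONE)[0],key=cv2.contourArea).reshape(-1,2)
k=k[(k[:,1]<140)&(k[:,1]>60)]; print(k.min(0),k.max(0))
W=onplane(c,k,.1385)[:,:2]; s=c["s"]; x=np.array([np.cos(np.radians(31.57)),np.sin(np.radians(31.57))]); y=np.array([-x[1],x[0]])
d=W-s["position"][:2]; L=np.c_[d@x,d@y]*1000
# circle fit
A=np.c_[2*L,np.ones(len(L))]; q=np.linalg.lstsq(A,(L**2).sum(1),rcond=None)[0]; print("centre",q[:2].round(1),"r",np.sqrt(q[2]+q[:2]@q[:2]).round(1),"min x",L[:,0].min())
E
```

```text
[236 100] [358 139]
centre [-44.5   5.9] r 24.3 min x -68.8870123133731
```

```bash
python3 - <<'E'
from st import *; from m import *
c=grab("wrist"); im=c["im"]; g=im.max(2).astype(int)
print(g[70:104:3,281], g[150,190:212:2], g[130,352:372:2])
s=c["s"]; x=np.array([np.cos(np.radians(31.57)),np.sin(np.radians(31.57))]); y=np.array([-x[1],x[0]])
for p in([281,86],[201,165],[361,145],[240,103],[322,103]):
    d=onplane(c,p,.1385)[0,:2]-s["position"][:2]; print(p,(d@x*1000).round(1),(d@y*1000).round(1))
E
```

```text
[229 158 157 157 156 135  68  66  65  63  64  63] [230 231 233 233 231 234 115  73  72  73  71] [ 58  72 157 155 152 153 153 153 153 154]
[281, 86] -73.5 -0.2
[201, 165] -46.3 -29.5
[361, 145] -53.3 28.4
[240, 103] -67.9 -14.6
[322, 103] -67.8 14.1
```

Grip offset confirmed at 43.5 mm and centred. Moving over the cork and lowering.

Emit:
send_rows([
  {"gripper": 1,"linear": [0.018,0.023,-0.01],"delta_rot": [0,0,-0.002]},
  {"gripper": 1,"linear": [0.036,0.046,-0.03],"delta_rot": [0,0,-0.002]},
  {"gripper": 1,"linear": [0.036,0.046,-0.055],"delta_rot": [0,0,-0.002]},
  {"gripper": 1,"linear": [0.036,0.046,-0.075],"delta_rot": [0,0,-0.002]},
  {"gripper": 1,"linear": [0.036,0.046,-0.085],"delta_rot": [0,0,-0.002]},
  {"gripper": 1,"linear": [0.036,0.046,-0.089],"delta_rot": [0,0,-0.002]},
  {"gripper": 1,"linear": [0.036,0.046,-0.089],"delta_rot": [0,0,-0.002]},
])

```text
clock: 27.95
position: [0.5035, 0.3086, 0.0402]
ee_rot: [-0.0, -0.269, 0.963, -0.0]
contact_force: [1.3, 0.2, -1.4]
width: 0.0584
gripper_force: 43.6
```

```bash
python3 st.py
```

```text
t 27.95 p [0.5035 0.3086 0.0402] yaw -148.78 zax [-0. -0. -1.] w 0.0584 F [ 1.3  0.2 -1.4] g 43.6 q [ 0.43  0.46  1.73 -0.    0.94 -1.68]
```

Emit:
send_rows([
  {"gripper": 1,"linear": [-0.0005,0.002,-0.002],"delta_rot": [0,0,0]},
  {"gripper": 1,"linear": [-0.0005,0.002,-0.004],"delta_rot": [0,0,0]},
  {"gripper": 1,"linear": [-0.0005,0.002,-0.004],"delta_rot": [0,0,0]},
])

```text
clock: 28.25
position: [0.5029, 0.3116, 0.0367]
ee_rot: [0.001, -0.27, 0.963, 0.0]
contact_force: [-0.5, -0.2, -0.7]
width: 0.0585
gripper_force: 43.7
```

Emit:
send_rows([
  {"gripper": -0.6,"linear": [0,0,0],"delta_rot": [0,0,0]},
  {"gripper": -0.6,"linear": [0,0,0],"delta_rot": [0,0,0]},
  {"gripper": -0.6,"linear": [0,0,0.03],"delta_rot": [0,0,0]},
  {"gripper": -0.6,"linear": [-0.02,-0.02,0.07],"delta_rot": [0,0,0]},
  {"gripper": -0.6,"linear": [-0.035,-0.045,0.11],"delta_rot": [0,0,0]},
  {"gripper": -0.6,"linear": [-0.035,-0.045,0.15],"delta_rot": [0,0,0]},
  {"gripper": -0.6,"linear": [-0.035,-0.045,0.15],"delta_rot": [0,0,0]},
])

```text
clock: 28.95
position: [0.4709, 0.2675, 0.1925]
ee_rot: [0.006, -0.269, 0.963, 0.001]
contact_force: [0.8, 0.3, -0.9]
width: 0.0685
gripper_force: 0.0
```

```bash
python3 - <<'E'
from st import *; from m import *; st()
c=grab("wrist","w11.png"); 
for k in blobs(c,"cork",60,90000): print("cork",k.min(0),k.max(0),len(k))
im=c["im"];g=im.max(2).astype(int)
# predicted outline points of the heel top if squarely on the cork
o=np.array([.4657,.288]);x=np.array([np.cos(np.radians(31.4)),np.sin(np.radians(31.4))]);y=np.array([-x[1],x[0]])
P=[np.r_[o+a*x+b*y,.046] for a,b in((-30,0),(0,30),(0,-30),(58,30),(58,-30),(58,0)) for a,b in((a/1000,b/1000),)]
print(proj(c,P).round())
E
```

```text
t 28.95 p [0.4709 0.2675 0.1925] yaw -148.74 zax [ 0.012  0.005 -1.   ] w 0.0685 F [ 0.8  0.3 -0.9] g 0.0 q [ 0.39  0.24  1.65  0.    1.24 -1.73]
cork [270 159] [317 260] 251
[[308. 162.]
 [345. 198.]
 [270. 199.]
 [342. 264.]
 [271. 265.]
 [306. 265.]]
```

```bash
python3 - <<'E'
from st import *; from m import *; st()
c=grab("wrist","w12.png"); im=c["im"];g=im.max(2).astype(int); hsv=cv2.cvtColor(im,cv2.COLOR_BGR2HSV)
o=np.array([.4657,.288]);x=np.array([np.cos(np.radians(31.4)),np.sin(np.radians(31.4))]);y=np.array([-x[1],x[0]])
for z in(.036,.046): print(z,proj(c,[np.r_[o+a*x/1000+b*y/1000,z] for a,b in((-30,0),(0,30),(0,-30),(40,30),(40,-30),(58,0))]).round(1).tolist())
for r in(200,220,240): print(r,"L",list(zip(range(256,284,2),g[r,256:284:2],hsv[r,256:284:2,1])));print("  R",list(zip(range(334,362,2),g[r,334:362:2],hsv[r,334:362:2,1])))
print("C",list(zip(range(148,180,2),g[148:180:2,306],hsv[148:180:2,306,1])))
E
```

```text
t 29.0 p [0.4695 0.2671 0.1897] yaw -148.73 zax [ 0.007  0.003 -1.   ] w 0.0684 F [-0.  -0.7 -0.9] g 0.0 q [ 0.39  0.25  1.65  0.    1.23 -1.73]
0.036 [[306.7, 162.8], [342.4, 198.7], [270.0, 198.9], [340.5, 244.0], [270.5, 244.2], [305.2, 263.4]]
0.046 [[307.6, 164.7], [344.4, 201.8], [269.6, 202.0], [342.3, 248.3], [270.2, 248.5], [305.9, 268.3]]
200 L [(256, np.int64(50), np.uint8(10)), (258, np.int64(50), np.uint8(5)), (260, np.int64(48), np.uint8(11)), (262, np.int64(48), np.uint8(11)), (264, np.int64(48), np.uint8(11)), (266, np.int64(45), np.uint8(11)), (268, np.int64(46), np.uint8(11)), (270, np.int64(126), np.uint8(99)), (272, np.int64(45), np.uint8(11)), (274, np.int64(47), np.uint8(5)), (276, np.int64(47), np.uint8(11)), (278, np.int64(45), np.uint8(11)), (280, np.int64(44), np.uint8(12)), (282, np.int64(45), np.uint8(11))]
  R [(334, np.int64(43), np.uint8(12)), (336, np.int64(46), np.uint8(11)), (338, np.int64(45), np.uint8(11)), (340, np.int64(44), np.uint8(17)), (342, np.int64(46), np.uint8(11)), (344, np.int64(47), np.uint8(11)), (346, np.int64(46), np.uint8(6)), (348
[... 2054 characters left out ...]
8(5)), (354, np.int64(48), np.uint8(5)), (356, np.int64(48), np.uint8(5)), (358, np.int64(50), np.uint8(10)), (360, np.int64(49), np.uint8(10))]
C [(148, np.int64(45), np.uint8(6)), (150, np.int64(43), np.uint8(18)), (152, np.int64(44), np.uint8(17)), (154, np.int64(43), np.uint8(18)), (156, np.int64(43), np.uint8(6)), (158, np.int64(44), np.uint8(6)), (160, np.int64(43), np.uint8(12)), (162, np.int64(72), np.uint8(85)), (164, np.int64(55), np.uint8(70)), (166, np.int64(39), np.uint8(13)), (168, np.int64(42), np.uint8(6)), (170, np.int64(42), np.uint8(6)), (172, np.int64(41), np.uint8(6)), (174, np.int64(42), np.uint8(12)), (176, np.int64(43), np.uint8(12)), (178, np.int64(41), np.uint8(6))]
```

The heel sits on the cork within about 1.5 mm: thin cork strips at column 270 and row 162, as expected. Next, the plate tray.

```bash
python3 - <<'E'
from h import *
c=grab("side"); print(onplane(c,[[237,290],[303,291],[229,346],[298,353]],.012).round(3)); print("pile top",onplane(c,[265,303],.063).round(3))
c=grab("scene"); print(onplane(c,[[154,258],[205,247],[165,298],[217,285]],.012).round(3)); print(onplane(c,[183,258],.063).round(3))
E
```

```text
[[ 0.444 -0.255  0.012]
 [ 0.596 -0.27   0.012]
 [ 0.422 -0.389  0.012]
 [ 0.565 -0.416  0.012]]
pile top [[ 0.503 -0.322  0.063]]
[[ 0.418 -0.376  0.012]
 [ 0.461 -0.246  0.012]
 [ 0.559 -0.409  0.012]
 [ 0.597 -0.286  0.012]]
[[ 0.513 -0.329  0.063]]
```

Emit:
send_rows([
  {"gripper": -0.6,"linear": [0.04,-0.35,0.07],"delta_rot": [0,0,-0.746]},
  {"gripper": -0.6,"linear": [0.04,-0.35,0.07],"delta_rot": [0,0,-0.746]},
  {"gripper": -0.6,"linear": [0.04,-0.35,0.07],"delta_rot": [0,0,-0.746]},
  {"gripper": -0.6,"linear": [0.04,-0.35,0.07],"delta_rot": [0,0,-0.746]},
  {"gripper": -0.6,"linear": [0.04,-0.35,0.07],"delta_rot": [0,0,-0.746]},
  {"gripper": -0.6,"linear": [0.04,-0.35,0.07],"delta_rot": [0,0,-0.746]},
  {"gripper": -0.6,"linear": [0.04,-0.35,0.07],"delta_rot": [0,0,-0.746]},
])

```text
clock: 29.85
position: [0.506, -0.0762, 0.2528]
ee_rot: [-0.002, 0.1, 0.995, 0.001]
contact_force: [1.6, 0.7, 0.4]
width: 0.0685
gripper_force: 0.0
```

Emit:
send_rows([
  {"gripper": -0.6,"linear": [0.035,-0.255,0],"delta_rot": [0,0,0]},
  {"gripper": -0.6,"linear": [0.035,-0.255,0],"delta_rot": [0,0,0]},
  {"gripper": -0.6,"linear": [0.035,-0.255,0],"delta_rot": [0,0,0]},
  {"gripper": -0.6,"linear": [0.035,-0.255,0],"delta_rot": [0,0,0]},
  {"gripper": -0.6,"linear": [0.035,-0.255,0],"delta_rot": [0,0,0]},
  {"gripper": -0.6,"linear": [0.035,-0.255,0],"delta_rot": [0,0,0]},
  {"gripper": -0.6,"linear": [0.035,-0.255,0],"delta_rot": [0,0,0]},
])

```text
clock: 30.55
position: [0.5412, -0.3308, 0.2513]
ee_rot: [-0.002, 0.101, 0.995, 0.001]
contact_force: [0.3, 0.7, -0.8]
width: 0.0679
gripper_force: 0.0
```

```bash
python3 - <<'E'
from st import *; from m import *; st()
c=grab("wrist","w13.png"); g=cv2.cvtColor(c["im"],cv2.COLOR_BGR2GRAY)
p=proj(c,[.508,-.326,.063])[0]; print(p)
for t in(90,110,130,150):
    m=(g>t).astype(np.uint8); n,lab,stt,cen=cv2.connectedComponentsWithStats(m)
    i=lab[int(p[1]),int(p[0])]
    if i==0: print(t,"bg");continue
    k=max(cv2.findContours((lab==i).astype(np.uint8),cv2.RETR_EXTERNAL,cv2.CHAIN_APPROX_NONE)[0],key=cv2.contourArea).reshape(-1,2)
    r=cv2.minAreaRect((onplane(c,k,.063)[:,:2]*1000).astype(np.float32)); print(t,stt[i],np.round(r[0],1),np.round(r[1],1),round(r[2],1))
    q=cv2.approxPolyDP(k.reshape(-1,1,2),4,True).reshape(-1,2).tolist(); print(q if len(q)<14 else len(q))
E
```

```text
t 30.55 p [ 0.5412 -0.3308  0.2513] yaw 168.41 zax [-0.004  0.003 -1.   ] w 0.0679 F [ 0.3  0.7 -0.8] g 0.0 q [-0.66  0.36  1.33  0.    1.46 -2.03]
[278.77662918 147.24555827]
90 [ 239   78   74  120 8025] [ 500.6 -328.5] [ 61.3 102.9] 75.7
[[241, 78], [240, 193], [302, 197], [311, 81]]
110 [ 240   78   72  120 7910] [ 500.7 -328.6] [ 60.4 102.5] 76.1
[[242, 78], [240, 192], [301, 197], [310, 81]]
130 [ 240   79   72  118 7761] [ 500.7 -328.6] [ 60.1 101.2] 76.1
[[241, 79], [240, 192], [301, 196], [310, 81]]
150 [ 240   79   72  118 7594] [ 500.5 -328.6] [ 59.3 100.9] 75.6
[[242, 79], [240, 191], [301, 196], [310, 82]]
```

View pics/w13.png

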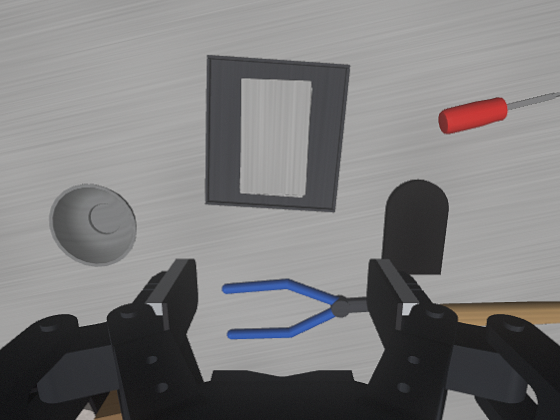

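Top plate found: corners (241,78), (240,192), (301,196) and (310,82). On the 63 mm plane that is 60x101 mm, centred (0.5006,-0.3286), heading about -13°, so the pile height is confirmed. Picking it.

Emit:
send_rows([
  {"gripper": -0.6,"linear": [-0.0405,0.002,-0.05],"delta_rot": [0,0,-0.025]},
  {"gripper": -0.6,"linear": [-0.0405,0.002,-0.1],"delta_rot": [0,0,-0.025]},
  {"gripper": -0.6,"linear": [-0.0405,0.002,-0.15],"delta_rot": [0,0,-0.025]},
  {"gripper": -0.6,"linear": [-0.0405,0.002,-0.18],"delta_rot": [0,0,-0.025]},
  {"gripper": -0.6,"linear": [-0.0405,0.002,-0.195],"delta_rot": [0,0,-0.025]},
  {"gripper": -0.6,"linear": [-0.0405,0.002,-0.202],"delta_rot": [0,0,-0.025]},
  {"gripper": -0.6,"linear": [-0.0405,0.002,-0.202],"delta_rot": [0,0,-0.025]},
])

```text
clock: 31.3
position: [0.4977, -0.3264, 0.0542]
ee_rot: [-0.003, 0.11, 0.994, -0.001]
contact_force: [-9.2, 0.3, 17.2]
width: 0.0681
gripper_force: 8.3
```

```bash
python3 st.py
```

```text
t 31.3 p [ 0.4977 -0.3264  0.0542] yaw 167.32 zax [-0.007 -0.001 -1.   ] w 0.0681 F [-9.2  0.3 17.2] g 8.3 q [-0.69  0.45  1.71 -0.01  0.99 -2.04]
```

```bash
python3 - <<'E'
from st import *; s=get_state(); print("M",s["moment"].round(3),s["contact_force"].round(2))
e=R.from_quat(np.roll(s["ee_rot"],-1)); print("tool M",e.inv().apply(s["moment"]).round(3),"tool F",e.inv().apply(s["contact_force"]).round(2))
e2=R.from_euler("z",-178.85,degrees=True)*R.from_euler("x",180,degrees=True); print("earlier tool M",e2.inv().apply([-.449,1.014,-.236]).round(3),e2.inv().apply([-6,2.9,22.2]).round(2))
E
```

```text
M [-0.567  1.833 -0.344] [-9.15  0.35 17.21]
tool M [0.953 1.665 0.346] tool F [  9.12  -1.72 -17.15]
earlier tool M [0.429 1.023 0.236] [  5.94   3.02 -22.2 ]
```

One finger is resting on the plate's edge because the lateral offset used up the clearance. I'll back off, open wider, shift 2.5 mm toward -y, and try again.

Emit:
send_rows([
  {"gripper": -0.6,"linear": [0,0,0.012],"delta_rot": [0,0,0]},
  {"gripper": -0.95,"linear": [-0.0005,-0.0025,0.016],"delta_rot": [0,0,0]},
  {"gripper": -0.95,"linear": [-0.0005,-0.0025,0.016],"delta_rot": [0,0,0]},
  {"gripper": -0.95,"linear": [-0.0005,-0.0025,0.005],"delta_rot": [0,0,0]},
  {"gripper": -0.95,"linear": [-0.0005,-0.0025,0],"delta_rot": [0,0,0]},
  {"gripper": -0.95,"linear": [-0.0005,-0.0025,0],"delta_rot": [0,0,0]},
])

```text
clock: 31.9
position: [0.4996, -0.329, 0.0503]
ee_rot: [-0.002, 0.112, 0.994, 0.001]
contact_force: [0.0, -0.1, 0.5]
width: 0.0834
gripper_force: 0.0
```

```bash
python3 st.py
```

```text
t 31.9 p [ 0.4996 -0.329   0.0503] yaw 167.12 zax [-0.003  0.003 -1.   ] w 0.0834 F [ 0.  -0.1  0.5] g 0.0 q [-0.7   0.46  1.7   0.    0.98 -2.04]
```

Emit:
send_rows([
  {"gripper": 1,"linear": [0,0,0],"delta_rot": [0,0,0]},
  {"gripper": 1,"linear": [0,0,0],"delta_rot": [0,0,0]},
  {"gripper": 1,"linear": [0,0,0],"delta_rot": [0,0,0]},
  {"gripper": 1,"linear": [0,0,0],"delta_rot": [0,0,0]},
  {"gripper": 1,"linear": [0,0,0],"delta_rot": [0,0,0]},
  {"gripper": 1,"linear": [0,0,0.01],"delta_rot": [0,0,0]},
  {"gripper": 1,"linear": [0,0,0.03],"delta_rot": [0,0,0]},
  {"gripper": 1,"linear": [0,0,0.03],"delta_rot": [0,0,0]},
])

```text
clock: 32.7
position: [0.5023, -0.3314, 0.0851]
ee_rot: [0.002, 0.112, 0.994, -0.001]
contact_force: [-0.2, 0.5, -1.5]
width: 0.0586
gripper_force: 43.4
```

```bash
python3 - <<'E'
from st import *; st()
c=grab("wrist","w14.png"); g=cv2.cvtColor(c["im"],cv2.COLOR_BGR2GRAY)
# held plate top at ~TCP z + .013
t=(g>110).astype(np.uint8); n,lab,s_,cen=cv2.connectedComponentsWithStats(t)
for i in range(1,n):
    if s_[i][4]>1500: print(s_[i].tolist(),cen[i].round())
E
```

```text
t 32.7 p [ 0.5023 -0.3314  0.0851] yaw 167.11 zax [ 0.004 -0.003 -1.   ] w 0.0586 F [-0.2  0.5 -1.5] g 43.4 q [-0.7   0.43  1.66  0.    1.05 -2.04]
[0, 0, 560, 324, 119182] [272. 132.]
[194, 152, 176, 230, 34976] [282. 262.]
```

Emit:
send_rows([
  {"gripper": 1,"linear": [0,0,0.04],"delta_rot": [0,0,0]},
  {"gripper": 1,"linear": [0,0.02,0.075],"delta_rot": [0,0,0]},
  {"gripper": 1,"linear": [0,0.06,0.075],"delta_rot": [0,0,0.1]},
  {"gripper": 1,"linear": [0,0.108,0.075],"delta_rot": [0,0,0.2]},
  {"gripper": 1,"linear": [0,0.156,0.075],"delta_rot": [0,0,0.3]},
  {"gripper": 1,"linear": [0,0.204,0.075],"delta_rot": [0,0,0.4]},
  {"gripper": 1,"linear": [0,0.252,0.075],"delta_rot": [0,0,0.5]},
  {"gripper": 1,"linear": [0,0.3,0.075],"delta_rot": [0,0,0.6]},
])

```text
clock: 33.55
position: [0.4998, -0.0282, 0.1567]
ee_rot: [-0.0, -0.188, 0.982, 0.0]
contact_force: [0.8, -0.6, -1.4]
width: 0.0583
gripper_force: 44.4
```

Emit:
send_rows([
  {"gripper": 1,"linear": [0,0.048,0],"delta_rot": [0,0,0.1]},
  {"gripper": 1,"linear": [-0.005,0.096,0],"delta_rot": [0,0,0.175]},
  {"gripper": 1,"linear": [-0.01,0.144,0],"delta_rot": [0,0,0.175]},
  {"gripper": 1,"linear": [-0.0235,0.192,0],"delta_rot": [0,0,0.175]},
  {"gripper": 1,"linear": [-0.0235,0.24,0],"delta_rot": [0,0,0.175]},
  {"gripper": 1,"linear": [-0.0235,0.285,0],"delta_rot": [0,0,0.175]},
  {"gripper": 1,"linear": [-0.0235,0.3275,0],"delta_rot": [0,0,0.175]},
  {"gripper": 1,"linear": [-0.0235,0.3275,0],"delta_rot": [0,0,0.175]},
])

```text
clock: 34.35
position: [0.4767, 0.3024, 0.1566]
ee_rot: [0.0, -0.274, 0.962, 0.001]
contact_force: [0.2, -1.4, -2.0]
width: 0.0585
gripper_force: 44.4
```

```bash
cat > held.py <<'E'
from st import *; st()
c=grab("wrist","held.png"); g=cv2.cvtColor(c["im"],cv2.COLOR_BGR2GRAY).astype(int); s=c["s"]
e=R.from_quat(np.roll(s["ee_rot"],-1)).as_matrix(); x=-e[:2,0]; y=np.array([-x[1],x[0]])
for r in range(60,255,12): 
    row=np.abs(np.diff(cv2.GaussianBlur(g[r].astype(np.float32).reshape(1,-1),(5,1),0).ravel())); 
    j=np.where(row>9)[0]; print(r,"edges",[int(v) for v in j[np.r_[True,np.diff(j)>3]]] if len(j) else "")
print("col 281",[int(v) for v in np.where(np.abs(np.diff(g[40:260,281]))>18)[0]+40])
E
python3 held.py
```

```text
t 34.35 p [0.4767 0.3024 0.1566] yaw -148.21 zax [-0.     0.003 -1.   ] w 0.0585 F [ 0.2 -1.4 -2. ] g 44.4 q [ 0.44  0.31  1.65  0.    1.18 -1.69]
60 edges [182, 190, 213, 330, 353, 361]
72 edges [183, 360]
84 edges [183, 359]
96 edges [184, 359]
108 edges [185, 196, 347, 358]
120 edges [186, 197, 346, 358]
132 edges [187, 197, 346, 357]
144 edges [187, 198, 345, 356]
156 edges [188, 197]
168 edges [189, 198]
180 edges [190, 199]
192 edges [191, 199]
204 edges [192, 200, 363]
216 edges [193, 201]
228 edges [194, 201]
240 edges [194, 202]
252 edges [195, 203]
col 281 [104, 148, 149, 151, 152]
```

Emit:
send_rows([
  {"gripper": 1,"linear": [0.0025,-0.0055,-0.03],"delta_rot": [0,0,0]},
  {"gripper": 1,"linear": [0.0025,-0.0055,-0.06],"delta_rot": [0,0,0]},
  {"gripper": 1,"linear": [0.0025,-0.0055,-0.085],"delta_rot": [0,0,0]},
  {"gripper": 1,"linear": [0.0025,-0.0055,-0.1],"delta_rot": [0,0,0]},
  {"gripper": 1,"linear": [0.0025,-0.0055,-0.107],"delta_rot": [0,0,0]},
  {"gripper": 1,"linear": [0.0025,-0.0055,-0.11],"delta_rot": [0,0,0]},
  {"gripper": 1,"linear": [0.0025,-0.0055,-0.11],"delta_rot": [0,0,0]},
])

```text
clock: 35.1
position: [0.4799, 0.2914, 0.0475]
ee_rot: [0.0, -0.271, 0.963, -0.0]
contact_force: [-0.8, -0.2, -1.4]
width: 0.0582
gripper_force: 44.4
```

```bash
python3 st.py
```

```text
t 35.1 p [0.4799 0.2914 0.0475] yaw -148.52 zax [ 0. -0. -1.] w 0.0582 F [-0.8 -0.2 -1.4] g 44.4 q [ 0.42  0.42  1.79 -0.    0.93 -1.7 ]
```

Emit:
send_rows([
  {"gripper": 1,"linear": [-0.0005,0.005,0],"delta_rot": [0,0,0]},
  {"gripper": 1,"linear": [-0.0005,0.005,-0.002],"delta_rot": [0,0,0]},
  {"gripper": 1,"linear": [-0.0005,0.005,-0.003],"delta_rot": [0,0,0]},
  {"gripper": 1,"linear": [-0.0005,0.005,-0.003],"delta_rot": [0,0,0]},
])

```text
clock: 35.5
position: [0.4797, 0.2975, 0.0455]
ee_rot: [0.001, -0.272, 0.962, 0.0]
contact_force: [-0.7, 1.0, 5.3]
width: 0.0587
gripper_force: 45.0
```

```bash
python3 st.py
```

```text
t 35.5 p [0.4797 0.2975 0.0455] yaw -148.47 zax [ 0.002  0.001 -1.   ] w 0.0587 F [-0.7  1.   5.3] g 45.0 q [ 0.43  0.42  1.79  0.    0.93 -1.69]
```

Emit:
send_rows([
  {"gripper": -0.6,"linear": [0,0,0],"delta_rot": [0,0,0]},
  {"gripper": -0.6,"linear": [0,0,0],"delta_rot": [0,0,0]},
  {"gripper": -0.6,"linear": [0,0,0.04],"delta_rot": [0,0,0]},
  {"gripper": -0.6,"linear": [0,0,0.09],"delta_rot": [0,0,0]},
  {"gripper": -0.95,"linear": [0,-0.03,0.13],"delta_rot": [0,0,0]},
  {"gripper": -0.95,"linear": [0,-0.075,0.15],"delta_rot": [0,0,-0.1]},
  {"gripper": -0.95,"linear": [0,-0.12,0.17],"delta_rot": [0,0,-0.2]},
  {"gripper": -0.95,"linear": [0,-0.165,0.19],"delta_rot": [0,0,-0.3]},
])

```text
clock: 36.3
position: [0.4788, 0.1304, 0.2353]
ee_rot: [0.0, -0.123, 0.992, -0.0]
contact_force: [0.3, -0.0, -0.4]
width: 0.0833
gripper_force: 0.0
```

Emit:
send_rows([
  {"gripper": -0.95,"linear": [0.0,-0.05,0.01],"delta_rot": [0,0,-0.15]},
  {"gripper": -0.95,"linear": [0.0,-0.1,0.016],"delta_rot": [0,0,-0.3]},
  {"gripper": -0.95,"linear": [0,-0.15,0.016],"delta_rot": [0,0,-0.453]},
  {"gripper": -0.95,"linear": [0.01,-0.2,0.016],"delta_rot": [0,0,-0.453]},
  {"gripper": -0.95,"linear": [0.02,-0.25,0.016],"delta_rot": [0,0,-0.453]},
  {"gripper": -0.95,"linear": [0.03,-0.3,0.016],"delta_rot": [0,0,-0.453]},
  {"gripper": -0.95,"linear": [0.04,-0.34,0.016],"delta_rot": [0,0,-0.453]},
  {"gripper": -0.95,"linear": [0.05,-0.38,0.016],"delta_rot": [0,0,-0.453]},
])

```text
clock: 37.1
position: [0.5291, -0.2506, 0.2501]
ee_rot: [-0.0, 0.102, 0.995, -0.0]
contact_force: [-0.4, -0.4, -0.5]
width: 0.0835
gripper_force: 0.0
```

Emit:
send_rows([
  {"gripper": -0.95,"linear": [0.0117,-0.08,0],"delta_rot": [0,0,0]},
  {"gripper": -0.95,"linear": [0.0117,-0.08,0],"delta_rot": [0,0,0]},
  {"gripper": -0.95,"linear": [0.0117,-0.08,0],"delta_rot": [0,0,0]},
  {"gripper": -0.95,"linear": [0.0117,-0.08,0],"delta_rot": [0,0,0]},
])

```text
clock: 37.5
position: [0.5405, -0.3284, 0.2495]
ee_rot: [-0.001, 0.102, 0.995, 0.001]
contact_force: [0.3, -0.3, -0.0]
width: 0.0835
gripper_force: 0.0
```

```bash
cat > pl.py <<'E'
import sys; from st import *; st(); z=float(sys.argv[1])
c=grab("wrist","pl.png"); g=cv2.cvtColor(c["im"],cv2.COLOR_BGR2GRAY); p=proj(c,[.5006,-.3286,z])[0]
for t in(110,130):
    lab=cv2.connectedComponents((g>t).astype(np.uint8))[1]; i=lab[int(p[1]),int(p[0])]
    k=max(cv2.findContours((lab==i).astype(np.uint8),cv2.RETR_EXTERNAL,cv2.CHAIN_APPROX_NONE)[0],key=cv2.contourArea).reshape(-1,2)
    r=cv2.minAreaRect((onplane(c,k,z)[:,:2]*1000).astype(np.float32)); print(t,i,np.round(r[0],1),np.round(r[1],1),round(r[2],1))
    print(cv2.approxPolyDP(k.reshape(-1,1,2),4,True).reshape(-1,2)[:8].tolist())
# side view of the pile on the bed, dimension check
E
python3 pl.py 0.053
```

```text
t 37.5 p [ 0.5405 -0.3284  0.2495] yaw 168.29 zax [-0.001  0.002 -1.   ] w 0.0835 F [ 0.3 -0.3 -0. ] g 0.0 q [-0.66  0.36  1.34  0.    1.45 -2.02]
110 2 [ 503.5 -329. ] [ 61.2 100.7] 74.3
[[242, 84], [238, 194], [300, 198], [309, 88]]
130 2 [ 503.2 -329.3] [60.1 99.8] 74.7
[[242, 84], [238, 193], [300, 197], [309, 89]]
```

Emit:
send_rows([
  {"gripper": -0.95,"linear": [-0.037,-0.0025,-0.05],"delta_rot": [0,0,-0.04]},
  {"gripper": -0.95,"linear": [-0.037,-0.0025,-0.1],"delta_rot": [0,0,-0.04]},
  {"gripper": -0.95,"linear": [-0.037,-0.0025,-0.15],"delta_rot": [0,0,-0.04]},
  {"gripper": -0.95,"linear": [-0.037,-0.0025,-0.18],"delta_rot": [0,0,-0.04]},
  {"gripper": -0.95,"linear": [-0.037,-0.0025,-0.2],"delta_rot": [0,0,-0.04]},
  {"gripper": -0.95,"linear": [-0.037,-0.0025,-0.208],"delta_rot": [0,0,-0.04]},
  {"gripper": -0.95,"linear": [-0.037,-0.0025,-0.209],"delta_rot": [0,0,-0.04]},
  {"gripper": -0.95,"linear": [-0.037,-0.0025,-0.209],"delta_rot": [0,0,-0.04]},
])

```text
clock: 38.35
position: [0.5049, -0.3306, 0.0428]
ee_rot: [0.001, 0.121, 0.993, -0.001]
contact_force: [0.3, 0.3, 0.0]
width: 0.0833
gripper_force: 0.0
```

Emit:
send_rows([
  {"gripper": 1,"linear": [0,0,0],"delta_rot": [0,0,0]},
  {"gripper": 1,"linear": [0,0,0],"delta_rot": [0,0,0]},
  {"gripper": 1,"linear": [0,0,0],"delta_rot": [0,0,0]},
  {"gripper": 1,"linear": [0,0,0],"delta_rot": [0,0,0]},
  {"gripper": 1,"linear": [0,0,0],"delta_rot": [0,0,0]},
  {"gripper": 1,"linear": [0,0,0.01],"delta_rot": [0,0,0]},
  {"gripper": 1,"linear": [0,0,0.03],"delta_rot": [0,0,0]},
  {"gripper": 1,"linear": [0,0,0.04],"delta_rot": [0,0,0]},
])

```text
clock: 39.15
position: [0.5046, -0.3313, 0.0834]
ee_rot: [0.001, 0.121, 0.993, -0.001]
contact_force: [-0.3, -1.1, -1.3]
width: 0.0582
gripper_force: 43.8
```

```bash
python3 st.py
```

```text
t 39.15 p [ 0.5046 -0.3313  0.0834] yaw 166.08 zax [ 0.002 -0.002 -1.   ] w 0.0582 F [-0.3 -1.1 -1.3] g 43.8 q [-0.7   0.43  1.66 -0.    1.05 -2.02]
```

Emit:
send_rows([
  {"gripper": 1,"linear": [0,0,0.04],"delta_rot": [0,0,0]},
  {"gripper": 1,"linear": [0,0.02,0.07],"delta_rot": [0,0,0]},
  {"gripper": 1,"linear": [0,0.06,0.07],"delta_rot": [0,0,0.1]},
  {"gripper": 1,"linear": [0,0.108,0.07],"delta_rot": [0,0,0.2]},
  {"gripper": 1,"linear": [0,0.156,0.07],"delta_rot": [0,0,0.3]},
  {"gripper": 1,"linear": [0,0.204,0.07],"delta_rot": [0,0,0.4]},
  {"gripper": 1,"linear": [0,0.252,0.07],"delta_rot": [0,0,0.5]},
  {"gripper": 1,"linear": [0,0.3,0.07],"delta_rot": [0,0,0.6]},
])

```text
clock: 39.95
position: [0.5036, -0.0289, 0.1519]
ee_rot: [0.0, -0.179, 0.984, -0.0]
contact_force: [0.9, 0.8, -0.8]
width: 0.0582
gripper_force: 43.9
```

Emit:
send_rows([
  {"gripper": 1,"linear": [0,0.048,0],"delta_rot": [0,0,0.1]},
  {"gripper": 1,"linear": [-0.005,0.096,0],"delta_rot": [0,0,0.19]},
  {"gripper": 1,"linear": [-0.01,0.144,0],"delta_rot": [0,0,0.19]},
  {"gripper": 1,"linear": [-0.025,0.192,0],"delta_rot": [0,0,0.19]},
  {"gripper": 1,"linear": [-0.025,0.24,0],"delta_rot": [0,0,0.19]},
  {"gripper": 1,"linear": [-0.025,0.285,0],"delta_rot": [0,0,0.19]},
  {"gripper": 1,"linear": [-0.025,0.328,0],"delta_rot": [0,0,0.19]},
  {"gripper": 1,"linear": [-0.025,0.328,0],"delta_rot": [0,0,0.19]},
])

```text
clock: 40.75
position: [0.479, 0.3027, 0.1518]
ee_rot: [0.001, -0.272, 0.962, 0.002]
contact_force: [0.1, -0.2, -1.4]
width: 0.0582
gripper_force: 43.9
```

Emit:
send_rows([
  {"gripper": 1,"linear": [0,0,-0.03],"delta_rot": [0,0,0]},
  {"gripper": 1,"linear": [0,0,-0.06],"delta_rot": [0,0,0]},
  {"gripper": 1,"linear": [0,0,-0.08],"delta_rot": [0,0,0]},
  {"gripper": 1,"linear": [0,0,-0.09],"delta_rot": [0,0,0]},
  {"gripper": 1,"linear": [0,0,-0.09],"delta_rot": [0,0,0]},
])

```text
clock: 41.25
position: [0.4781, 0.2964, 0.0603]
ee_rot: [-0.001, -0.27, 0.963, -0.0]
contact_force: [0.1, -0.1, -1.6]
width: 0.0581
gripper_force: 43.9
```

```bash
python3 held.py | egrep "^t|col"
```

```text
t 41.25 p [0.4781 0.2964 0.0603] yaw -148.68 zax [-0.003 -0.001 -1.   ] w 0.0581 F [ 0.1 -0.1 -1.6] g 43.9 q [ 0.43  0.41  1.77 -0.    0.96 -1.69]
col 281 [106, 107, 146, 147, 149, 150]
```

Emit:
send_rows([
  {"gripper": 1,"linear": [0,0,-0.003],"delta_rot": [0,0,0]},
  {"gripper": 1,"linear": [0,0,-0.005],"delta_rot": [0,0,0]},
  {"gripper": -0.6,"linear": [0,0,-0.005],"delta_rot": [0,0,0]},
  {"gripper": -0.6,"linear": [0,0,-0.005],"delta_rot": [0,0,0]},
  {"gripper": -0.6,"linear": [0,0,0.03],"delta_rot": [0,0,0]},
  {"gripper": -0.6,"linear": [0,0,0.075],"delta_rot": [0,0,0]},
  {"gripper": -0.95,"linear": [0,-0.03,0.115],"delta_rot": [0,0,0]},
  {"gripper": -0.95,"linear": [0,-0.075,0.115],"delta_rot": [0,0,-0.1]},
])

```text
clock: 42.1
position: [0.4834, 0.2247, 0.1829]
ee_rot: [0.007, -0.222, 0.975, 0.001]
contact_force: [1.4, -0.5, -0.7]
width: 0.0832
gripper_force: 0.0
```

Emit:
send_rows([
  {"gripper": -0.95,"linear": [0,-0.05,0],"delta_rot": [0,0,-0.1]},
  {"gripper": -0.95,"linear": [0,-0.1,0],"delta_rot": [0,0,-0.2]},
  {"gripper": -0.95,"linear": [0,-0.15,0],"delta_rot": [0,0,-0.3]},
  {"gripper": -0.95,"linear": [0,-0.2,0],"delta_rot": [0,0,-0.4]},
  {"gripper": -0.95,"linear": [0.005,-0.25,0],"delta_rot": [0,0,-0.5]},
  {"gripper": -0.95,"linear": [0.01,-0.3,0],"delta_rot": [0,0,-0.6]},
  {"gripper": -0.95,"linear": [0.015,-0.35,0],"delta_rot": [0,0,-0.68]},
  {"gripper": -0.95,"linear": [0.02,-0.39,0],"delta_rot": [0,0,-0.68]},
])

```text
clock: 42.9
position: [0.499, -0.1705, 0.1771]
ee_rot: [0.001, 0.117, 0.993, -0.0]
contact_force: [0.2, -0.1, -0.4]
width: 0.0833
gripper_force: 0.0
```

Emit:
send_rows([
  {"gripper": -0.95,"linear": [0.004,-0.05,0],"delta_rot": [0,0,0]},
  {"gripper": -0.95,"linear": [0.004,-0.1,0],"delta_rot": [0,0,0]},
  {"gripper": -0.95,"linear": [0.004,-0.15,0],"delta_rot": [0,0,0]},
  {"gripper": -0.95,"linear": [0.004,-0.162,0],"delta_rot": [0,0,0]},
  {"gripper": -0.95,"linear": [0.004,-0.162,-0.04],"delta_rot": [0,0,0]},
  {"gripper": -0.95,"linear": [0.004,-0.162,-0.08],"delta_rot": [0,0,0]},
])

```text
clock: 43.5
position: [0.5039, -0.331, 0.0971]
ee_rot: [0.002, 0.117, 0.993, -0.001]
contact_force: [0.3, 0.8, -1.1]
width: 0.0834
gripper_force: 0.0
```

```bash
python3 st.py
```

```text
t 43.5 p [ 0.5039 -0.331   0.0971] yaw 166.57 zax [ 0.004 -0.003 -1.   ] w 0.0834 F [ 0.3  0.8 -1.1] g 0.0 q [-0.7   0.42  1.65  0.    1.08 -2.03]
```

Emit:
send_rows([
  {"gripper": -0.95,"linear": [0,0,-0.035],"delta_rot": [0,0,0]},
  {"gripper": -0.95,"linear": [0,0,-0.058],"delta_rot": [0,0,0]},
  {"gripper": -0.95,"linear": [0,0,-0.0645],"delta_rot": [0,0,0]},
  {"gripper": -0.95,"linear": [0,0,-0.0645],"delta_rot": [0,0,0]},
  {"gripper": 1,"linear": [0,0,-0.0645],"delta_rot": [0,0,0]},
  {"gripper": 1,"linear": [0,0,-0.0645],"delta_rot": [0,0,0]},
  {"gripper": 1,"linear": [0,0,-0.0645],"delta_rot": [0,0,0]},
  {"gripper": 1,"linear": [0,0,-0.0645],"delta_rot": [0,0,0]},
])

```text
clock: 44.3
position: [0.5042, -0.3304, 0.0342]
ee_rot: [0.002, 0.116, 0.993, -0.001]
contact_force: [0.1, 1.4, 6.4]
width: 0.0581
gripper_force: 43.0
```

Emit:
send_rows([
  {"gripper": 1,"linear": [0,0,0],"delta_rot": [0,0,0]},
  {"gripper": 1,"linear": [0,0,0.02],"delta_rot": [0,0,0]},
  {"gripper": 1,"linear": [0,0,0.06],"delta_rot": [0,0,0]},
  {"gripper": 1,"linear": [0,0,0.1],"delta_rot": [0,0,0]},
  {"gripper": 1,"linear": [0,0.02,0.13],"delta_rot": [0,0,0]},
  {"gripper": 1,"linear": [0,0.06,0.13],"delta_rot": [0,0,0.1]},
  {"gripper": 1,"linear": [0,0.1,0.13],"delta_rot": [0,0,0.2]},
])

```text
clock: 45.0
position: [0.5035, -0.2295, 0.1638]
ee_rot: [0.002, 0.015, 1.0, -0.001]
contact_force: [0.0, 0.5, -0.9]
width: 0.0584
gripper_force: 43.8
```

```bash
python3 st.py
```

```text
t 45.0 p [ 0.5035 -0.2295  0.1638] yaw 178.24 zax [ 0.004 -0.002 -1.   ] w 0.0584 F [ 0.   0.5 -0.9] g 43.8 q [-0.55  0.29  1.66  0.    1.19 -2.09]
```

Emit:
send_rows([
  {"gripper": 1,"linear": [0,0.05,0],"delta_rot": [0,0,0.1]},
  {"gripper": 1,"linear": [0,0.1,0],"delta_rot": [0,0,0.2]},
  {"gripper": 1,"linear": [0,0.15,0],"delta_rot": [0,0,0.3]},
  {"gripper": 1,"linear": [0,0.2,0],"delta_rot": [0,0,0.4]},
  {"gripper": 1,"linear": [-0.005,0.25,0],"delta_rot": [0,0,0.5]},
  {"gripper": 1,"linear": [-0.01,0.3,0],"delta_rot": [0,0,0.58]},
  {"gripper": 1,"linear": [-0.015,0.35,0],"delta_rot": [0,0,0.58]},
  {"gripper": 1,"linear": [-0.02,0.4,0],"delta_rot": [0,0,0.58]},
])

```text
clock: 45.8
position: [0.4825, 0.1713, 0.1626]
ee_rot: [0.001, -0.27, 0.963, -0.0]
contact_force: [1.6, -0.0, -2.2]
width: 0.058
gripper_force: 43.8
```

Emit:
send_rows([
  {"gripper": 1,"linear": [-0.0055,0.05,0],"delta_rot": [0,0,0]},
  {"gripper": 1,"linear": [-0.0055,0.1,0],"delta_rot": [0,0,0]},
  {"gripper": 1,"linear": [-0.0055,0.1255,0],"delta_rot": [0,0,0]},
  {"gripper": 1,"linear": [-0.0055,0.1255,-0.03],"delta_rot": [0,0,0]},
  {"gripper": 1,"linear": [-0.0055,0.1255,-0.06],"delta_rot": [0,0,0]},
  {"gripper": 1,"linear": [-0.0055,0.1255,-0.085],"delta_rot": [0,0,0]},
  {"gripper": 1,"linear": [-0.0055,0.1255,-0.092],"delta_rot": [0,0,0]},
  {"gripper": 1,"linear": [-0.0055,0.1255,-0.092],"delta_rot": [0,0,0]},
])

```text
clock: 46.6
position: [0.477, 0.2946, 0.0694]
ee_rot: [-0.001, -0.27, 0.963, -0.0]
contact_force: [0.5, -0.4, -2.2]
width: 0.058
gripper_force: 43.8
```

```bash
python3 held.py | egrep "^t|col"
```

```text
t 46.6 p [0.477  0.2946 0.0694] yaw -148.66 zax [-0.002 -0.001 -1.   ] w 0.058 F [ 0.5 -0.4 -2.2] g 43.8 q [ 0.43  0.39  1.77  0.    0.98 -1.69]
col 281 [110, 111, 148, 149, 151]
```

Emit:
send_rows([
  {"gripper": 1,"linear": [0,0,-0.003],"delta_rot": [0,0,0]},
  {"gripper": 1,"linear": [0,0,-0.0045],"delta_rot": [0,0,0]},
  {"gripper": -0.6,"linear": [0,0,-0.0045],"delta_rot": [0,0,0]},
  {"gripper": -0.6,"linear": [0,0,-0.0045],"delta_rot": [0,0,0]},
  {"gripper": -0.6,"linear": [0,0,0.03],"delta_rot": [0,0,0]},
  {"gripper": -0.6,"linear": [0,0,0.075],"delta_rot": [0,0,0]},
  {"gripper": -0.95,"linear": [0,-0.03,0.115],"delta_rot": [0,0,0]},
  {"gripper": -0.95,"linear": [0,-0.075,0.115],"delta_rot": [0,0,-0.1]},
])

```text
clock: 47.45
position: [0.4818, 0.2221, 0.1911]
ee_rot: [0.007, -0.222, 0.975, 0.001]
contact_force: [0.9, -0.6, -0.3]
width: 0.0836
gripper_force: 0.0
```

Emit:
send_rows([
  {"gripper": -0.95,"linear": [0,-0.05,0],"delta_rot": [0,0,-0.1]},
  {"gripper": -0.95,"linear": [0,-0.1,0],"delta_rot": [0,0,-0.2]},
  {"gripper": -0.95,"linear": [0,-0.15,0],"delta_rot": [0,0,-0.3]},
  {"gripper": -0.95,"linear": [0,-0.2,0],"delta_rot": [0,0,-0.4]},
  {"gripper": -0.95,"linear": [0.005,-0.25,0],"delta_rot": [0,0,-0.5]},
  {"gripper": -0.95,"linear": [0.01,-0.3,0],"delta_rot": [0,0,-0.6]},
  {"gripper": -0.95,"linear": [0.015,-0.35,0],"delta_rot": [0,0,-0.68]},
  {"gripper": -0.95,"linear": [0.02,-0.39,0],"delta_rot": [0,0,-0.68]},
])

```text
clock: 48.25
position: [0.4975, -0.173, 0.1854]
ee_rot: [0.001, 0.118, 0.993, -0.0]
contact_force: [0.8, -0.2, -0.3]
width: 0.0831
gripper_force: 0.0
```

Emit:
send_rows([
  {"gripper": -0.95,"linear": [0.0055,-0.05,0],"delta_rot": [0,0,0]},
  {"gripper": -0.95,"linear": [0.0055,-0.1,0],"delta_rot": [0,0,0]},
  {"gripper": -0.95,"linear": [0.0055,-0.15,0],"delta_rot": [0,0,0]},
  {"gripper": -0.95,"linear": [0.0055,-0.16,0],"delta_rot": [0,0,0]},
  {"gripper": -0.95,"linear": [0.0055,-0.16,-0.05],"delta_rot": [0,0,0]},
  {"gripper": -0.95,"linear": [0.0055,-0.16,-0.097],"delta_rot": [0,0,0]},
  {"gripper": -0.95,"linear": [0.0055,-0.16,-0.097],"delta_rot": [0,0,0]},
])

```text
clock: 48.95
position: [0.4986, -0.3263, 0.0821]
ee_rot: [-0.006, 0.116, 0.993, 0.004]
contact_force: [-1.5, 0.6, -0.4]
width: 0.0831
gripper_force: 0.0
```

```bash
python3 st.py
```

```text
t 48.95 p [ 0.4986 -0.3263  0.0821] yaw 166.63 zax [-0.011  0.01  -1.   ] w 0.0831 F [-1.5  0.6 -0.4] g 0.0 q [-0.7   0.43  1.66  0.    1.06 -2.03]
```

Emit:
send_rows([
  {"gripper": -0.95,"linear": [0,0,-0.035],"delta_rot": [0,0,0]},
  {"gripper": -0.95,"linear": [0,0,-0.058],"delta_rot": [0,0,0]},
  {"gripper": -0.95,"linear": [0,0,-0.0645],"delta_rot": [0,0,0]},
  {"gripper": -0.95,"linear": [0,0,-0.0645],"delta_rot": [0,0,0]},
  {"gripper": 1,"linear": [0,0,-0.0645],"delta_rot": [0,0,0]},
  {"gripper": 1,"linear": [0,0,-0.0645],"delta_rot": [0,0,0]},
  {"gripper": 1,"linear": [0,0,-0.0645],"delta_rot": [0,0,0]},
  {"gripper": 1,"linear": [0,0,-0.0645],"delta_rot": [0,0,0]},
])

```text
clock: 49.75
position: [0.5043, -0.3311, 0.0262]
ee_rot: [0.002, 0.116, 0.993, -0.001]
contact_force: [-1.0, 1.4, 5.3]
width: 0.0579
gripper_force: 41.2
```

Emit:
send_rows([
  {"gripper": 1,"linear": [0,0,0],"delta_rot": [0,0,0]},
  {"gripper": 1,"linear": [0,0,0.02],"delta_rot": [0,0,0]},
  {"gripper": 1,"linear": [0,0,0.06],"delta_rot": [0,0,0]},
  {"gripper": 1,"linear": [0,0,0.1],"delta_rot": [0,0,0]},
  {"gripper": 1,"linear": [0,0.02,0.14],"delta_rot": [0,0,0]},
  {"gripper": 1,"linear": [0,0.06,0.14],"delta_rot": [0,0,0.1]},
  {"gripper": 1,"linear": [0,0.1,0.14],"delta_rot": [0,0,0.2]},
])

```text
clock: 50.45
position: [0.504, -0.2302, 0.1665]
ee_rot: [0.003, 0.015, 1.0, -0.001]
contact_force: [-0.3, 0.2, -1.3]
width: 0.0574
gripper_force: 43.2
```

```bash
python3 st.py
```

```text
t 50.45 p [ 0.504  -0.2302  0.1665] yaw 178.24 zax [ 0.005 -0.003 -1.   ] w 0.0574 F [-0.3  0.2 -1.3] g 43.2 q [-0.55  0.29  1.66  0.    1.19 -2.09]
```

Emit:
send_rows([
  {"gripper": 1,"linear": [0,0.05,0],"delta_rot": [0,0,0.1]},
  {"gripper": 1,"linear": [0,0.1,0],"delta_rot": [0,0,0.2]},
  {"gripper": 1,"linear": [0,0.15,0],"delta_rot": [0,0,0.3]},
  {"gripper": 1,"linear": [0,0.2,0],"delta_rot": [0,0,0.4]},
  {"gripper": 1,"linear": [-0.005,0.25,0],"delta_rot": [0,0,0.5]},
  {"gripper": 1,"linear": [-0.01,0.3,0],"delta_rot": [0,0,0.58]},
  {"gripper": 1,"linear": [-0.015,0.35,0],"delta_rot": [0,0,0.58]},
  {"gripper": 1,"linear": [-0.02,0.4,0],"delta_rot": [0,0,0.58]},
])

```text
clock: 51.25
position: [0.4828, 0.1709, 0.1648]
ee_rot: [0.001, -0.27, 0.963, -0.0]
contact_force: [0.9, 0.2, -0.9]
width: 0.0578
gripper_force: 43.2
```

Emit:
send_rows([
  {"gripper": 1,"linear": [-0.005,0.05,0],"delta_rot": [0,0,0]},
  {"gripper": 1,"linear": [-0.005,0.1,0],"delta_rot": [0,0,0]},
  {"gripper": 1,"linear": [-0.005,0.127,0],"delta_rot": [0,0,0]},
  {"gripper": 1,"linear": [-0.005,0.127,-0.03],"delta_rot": [0,0,0]},
  {"gripper": 1,"linear": [-0.005,0.127,-0.06],"delta_rot": [0,0,0]},
  {"gripper": 1,"linear": [-0.005,0.127,-0.077],"delta_rot": [0,0,0]},
  {"gripper": 1,"linear": [-0.005,0.127,-0.082],"delta_rot": [0,0,0]},
  {"gripper": 1,"linear": [-0.005,0.127,-0.082],"delta_rot": [0,0,0]},
])

```text
clock: 52.05
position: [0.4781, 0.2959, 0.0816]
ee_rot: [-0.0, -0.27, 0.963, 0.0]
contact_force: [-0.1, 0.1, -0.5]
width: 0.0574
gripper_force: 43.2
```

Emit:
send_rows([
  {"gripper": 1,"linear": [0,0,-0.002],"delta_rot": [0,0,0]},
  {"gripper": 1,"linear": [0,0,-0.004],"delta_rot": [0,0,0]},
  {"gripper": 1,"linear": [0,0,-0.004],"delta_rot": [0,0,0]},
])

```text
clock: 52.35
position: [0.4793, 0.2963, 0.0793]
ee_rot: [0.002, -0.27, 0.963, 0.0]
contact_force: [-0.9, -0.5, 4.0]
width: 0.0576
gripper_force: 44.2
```

```bash
python3 held.py | egrep "^t|col"
```

```text
t 52.35 p [0.4793 0.2963 0.0793] yaw -148.66 zax [ 0.003  0.002 -1.   ] w 0.0576 F [-0.9 -0.5  4. ] g 44.2 q [ 0.43  0.38  1.76  0.    1.   -1.69]
col 281 [104, 105, 142, 143, 144, 145, 148, 149, 151, 152]
```

Emit:
send_rows([
  {"gripper": -0.6,"linear": [0,0,0],"delta_rot": [0,0,0]},
  {"gripper": -0.6,"linear": [0,0,0],"delta_rot": [0,0,0]},
  {"gripper": -0.6,"linear": [0,0,0.035],"delta_rot": [0,0,0]},
  {"gripper": -0.6,"linear": [0,0,0.08],"delta_rot": [0,0,0]},
  {"gripper": -0.95,"linear": [0,-0.03,0.115],"delta_rot": [0,0,0]},
  {"gripper": -0.95,"linear": [0,-0.075,0.115],"delta_rot": [0,0,-0.1]},
])

```text
clock: 53.0
position: [0.4818, 0.2229, 0.1976]
ee_rot: [0.006, -0.222, 0.975, 0.001]
contact_force: [0.6, -1.1, -0.7]
width: 0.0835
gripper_force: 0.0
```

Emit:
send_rows([
  {"gripper": -0.95,"linear": [0,-0.05,0],"delta_rot": [0,0,-0.1]},
  {"gripper": -0.95,"linear": [0,-0.1,0],"delta_rot": [0,0,-0.2]},
  {"gripper": -0.95,"linear": [0,-0.15,0],"delta_rot": [0,0,-0.3]},
  {"gripper": -0.95,"linear": [0,-0.2,0],"delta_rot": [0,0,-0.4]},
  {"gripper": -0.95,"linear": [0.005,-0.25,0],"delta_rot": [0,0,-0.5]},
  {"gripper": -0.95,"linear": [0.01,-0.3,0],"delta_rot": [0,0,-0.6]},
  {"gripper": -0.95,"linear": [0.015,-0.35,0],"delta_rot": [0,0,-0.68]},
  {"gripper": -0.95,"linear": [0.02,-0.39,0],"delta_rot": [0,0,-0.68]},
])

```text
clock: 53.8
position: [0.4979, -0.1719, 0.1923]
ee_rot: [0.0, 0.118, 0.993, -0.0]
contact_force: [0.3, 0.8, -0.1]
width: 0.083
gripper_force: 0.0
```

Emit:
send_rows([
  {"gripper": -0.95,"linear": [0.005,-0.05,0],"delta_rot": [0,0,0]},
  {"gripper": -0.95,"linear": [0.005,-0.1,0],"delta_rot": [0,0,0]},
  {"gripper": -0.95,"linear": [0.005,-0.15,0],"delta_rot": [0,0,0]},
  {"gripper": -0.95,"linear": [0.005,-0.162,0],"delta_rot": [0,0,0]},
  {"gripper": -0.95,"linear": [0.005,-0.162,-0.05],"delta_rot": [0,0,0]},
  {"gripper": -0.95,"linear": [0.005,-0.162,-0.1],"delta_rot": [0,0,0]},
  {"gripper": -0.95,"linear": [0.005,-0.162,-0.1165],"delta_rot": [0,0,0]},
  {"gripper": -0.95,"linear": [0.005,-0.162,-0.1165],"delta_rot": [0,0,0]},
])

```text
clock: 54.6
position: [0.5008, -0.3288, 0.0723]
ee_rot: [-0.003, 0.116, 0.993, 0.002]
contact_force: [-0.4, -0.2, 0.3]
width: 0.0831
gripper_force: 0.0
```

```bash
python3 st.py
```

```text
t 54.6 p [ 0.5008 -0.3288  0.0723] yaw 166.65 zax [-0.006  0.006 -1.   ] w 0.0831 F [-0.4 -0.2  0.3] g 0.0 q [-0.7   0.44  1.67  0.    1.04 -2.04]
```

Emit:
send_rows([
  {"gripper": -0.95,"linear": [0,0,-0.03],"delta_rot": [0,0,0]},
  {"gripper": -0.95,"linear": [0,0,-0.055],"delta_rot": [0,0,0]},
  {"gripper": -0.95,"linear": [0,0,-0.062],"delta_rot": [0,0,0]},
  {"gripper": -0.95,"linear": [0,0,-0.062],"delta_rot": [0,0,0]},
  {"gripper": 1,"linear": [0,0,-0.062],"delta_rot": [0,0,0]},
  {"gripper": 1,"linear": [0,0,-0.062],"delta_rot": [0,0,0]},
  {"gripper": 1,"linear": [0,0,-0.062],"delta_rot": [0,0,0]},
  {"gripper": 1,"linear": [0,0,-0.062],"delta_rot": [0,0,0]},
])

```text
clock: 55.4
position: [0.5043, -0.3318, 0.0163]
ee_rot: [0.002, 0.116, 0.993, -0.001]
contact_force: [0.8, 0.4, 6.6]
width: 0.0574
gripper_force: 41.4
```

Emit:
send_rows([
  {"gripper": 1,"linear": [0,0,0],"delta_rot": [0,0,0]},
  {"gripper": 1,"linear": [0,0,0.02],"delta_rot": [0,0,0]},
  {"gripper": 1,"linear": [0,0,0.06],"delta_rot": [0,0,0]},
  {"gripper": 1,"linear": [0,0,0.1],"delta_rot": [0,0,0]},
  {"gripper": 1,"linear": [0,0.02,0.14],"delta_rot": [0,0,0]},
  {"gripper": 1,"linear": [0,0.06,0.15],"delta_rot": [0,0,0.1]},
  {"gripper": 1,"linear": [0,0.1,0.15],"delta_rot": [0,0,0.2]},
])

```text
clock: 56.1
position: [0.5048, -0.2316, 0.1679]
ee_rot: [0.004, 0.015, 1.0, -0.002]
contact_force: [0.5, 0.9, -2.2]
width: 0.0576
gripper_force: 43.3
```

```bash
python3 st.py
```

```text
t 56.1 p [ 0.5048 -0.2316  0.1679] yaw 178.24 zax [ 0.007 -0.004 -1.   ] w 0.0576 F [ 0.5  0.9 -2.2] g 43.3 q [-0.56  0.29  1.66  0.    1.19 -2.1 ]
```

Emit:
send_rows([
  {"gripper": 1,"linear": [0,0.05,0],"delta_rot": [0,0,0.1]},
  {"gripper": 1,"linear": [0,0.1,0],"delta_rot": [0,0,0.2]},
  {"gripper": 1,"linear": [0,0.15,0],"delta_rot": [0,0,0.3]},
  {"gripper": 1,"linear": [0,0.2,0],"delta_rot": [0,0,0.4]},
  {"gripper": 1,"linear": [-0.005,0.25,0],"delta_rot": [0,0,0.5]},
  {"gripper": 1,"linear": [-0.01,0.3,0],"delta_rot": [0,0,0.58]},
  {"gripper": 1,"linear": [-0.015,0.35,0],"delta_rot": [0,0,0.58]},
  {"gripper": 1,"linear": [-0.02,0.4,0],"delta_rot": [0,0,0.58]},
])

```text
clock: 56.9
position: [0.4829, 0.1699, 0.1652]
ee_rot: [0.001, -0.27, 0.963, -0.0]
contact_force: [1.6, -0.1, -1.3]
width: 0.0578
gripper_force: 43.3
```

Emit:
send_rows([
  {"gripper": 1,"linear": [-0.005,0.05,0],"delta_rot": [0,0,0]},
  {"gripper": 1,"linear": [-0.005,0.1,0],"delta_rot": [0,0,0]},
  {"gripper": 1,"linear": [-0.005,0.128,0],"delta_rot": [0,0,0]},
  {"gripper": 1,"linear": [-0.005,0.128,-0.03],"delta_rot": [0,0,0]},
  {"gripper": 1,"linear": [-0.005,0.128,-0.055],"delta_rot": [0,0,0]},
  {"gripper": 1,"linear": [-0.005,0.128,-0.068],"delta_rot": [0,0,0]},
  {"gripper": 1,"linear": [-0.005,0.128,-0.072],"delta_rot": [0,0,0]},
  {"gripper": 1,"linear": [-0.005,0.128,-0.072],"delta_rot": [0,0,0]},
])

```text
clock: 57.7
position: [0.4785, 0.2958, 0.0923]
ee_rot: [0.0, -0.27, 0.963, 0.0]
contact_force: [-0.3, 0.3, -2.1]
width: 0.0573
gripper_force: 43.3
```

Emit:
send_rows([
  {"gripper": 1,"linear": [0,0,-0.002],"delta_rot": [0,0,0]},
  {"gripper": 1,"linear": [0,0,-0.004],"delta_rot": [0,0,0]},
  {"gripper": 1,"linear": [0,0,-0.004],"delta_rot": [0,0,0]},
])

```text
clock: 58.0
position: [0.4793, 0.2961, 0.0894]
ee_rot: [0.001, -0.27, 0.963, 0.0]
contact_force: [-1.0, 0.1, 4.4]
width: 0.0571
gripper_force: 44.3
```

```bash
python3 held.py | egrep "^t|col"
```

```text
t 58.0 p [0.4793 0.2961 0.0894] yaw -148.67 zax [ 0.003  0.001 -1.   ] w 0.0571 F [-1.   0.1  4.4] g 44.3 q [ 0.43  0.37  1.74 -0.    1.02 -1.69]
col 281 [104, 105, 140, 141, 143]
```

Emit:
send_rows([
  {"gripper": -0.6,"linear": [0,0,0],"delta_rot": [0,0,0]},
  {"gripper": -0.6,"linear": [0,0,0],"delta_rot": [0,0,0]},
  {"gripper": -0.6,"linear": [0,0,0.04],"delta_rot": [0,0,0]},
  {"gripper": -0.6,"linear": [-0.03,-0.04,0.07],"delta_rot": [0,0,0]},
  {"gripper": 0,"linear": [-0.05,-0.08,0.1],"delta_rot": [0,0,-0.14]},
  {"gripper": 0,"linear": [-0.06,-0.1,0.14],"delta_rot": [0,0,-0.28]},
  {"gripper": 0,"linear": [-0.06,-0.1,0.18],"delta_rot": [0,0,-0.42]},
  {"gripper": 0,"linear": [-0.06,-0.1,0.22],"delta_rot": [0,0,-0.56]},
])

```text
clock: 58.85
position: [0.4173, 0.1949, 0.3101]
ee_rot: [0.001, 0.01, 1.0, 0.0]
contact_force: [1.1, 0.6, -0.7]
width: 0.0427
gripper_force: 0.0
```

Emit:
send_rows([
  {"gripper": 0,"linear": [0,0,0.04],"delta_rot": [0,0,-0.14]},
  {"gripper": 0,"linear": [0,0,0.08],"delta_rot": [0,0,-0.28]},
  {"gripper": 0,"linear": [0,0,0.12],"delta_rot": [0,0,-0.42]},
  {"gripper": 0,"linear": [0,0,0.125],"delta_rot": [0,0,-0.56]},
  {"gripper": 0,"linear": [0,0,0.125],"delta_rot": [0,0,-0.7]},
  {"gripper": 0,"linear": [0,0,0.125],"delta_rot": [0,0,-0.84]},
  {"gripper": 0,"linear": [0,0,0.125],"delta_rot": [0,0,-1.0]},
  {"gripper": 0,"linear": [0,0,0.125],"delta_rot": [0,0,-1.0]},
])

```text
clock: 59.65
position: [0.418, 0.1959, 0.4326]
ee_rot: [-0.0, 0.485, 0.874, -0.0]
contact_force: [0.3, -0.7, 0.2]
width: 0.0428
gripper_force: 0.0
```

```bash
python3 - <<'E'
from st import *; st()
for n in("side","scene","wrist"):
    c=grab(n,n+"_h.png")
    print(n,proj(c,[[.555,.343,.362],[.518,.403,.362],[.592,.283,.362]]).round().tolist())
E
```

```text
t 59.65 p [0.418  0.1959 0.4326] yaw 121.95 zax [-0. -0. -1.] w 0.0428 F [ 0.3 -0.7  0.2] g 0.0 q [ 0.29  0.05  1.3   0.    1.79 -0.27]
side [[265.0, 24.0], [250.0, 15.0], [281.0, 34.0]]
scene [[399.0, 84.0], [403.0, 75.0], [395.0, 93.0]]
wrist [[619.0, 135.0], [650.0, -1.0], [591.0, 250.0]]
```

Emit:
send_rows([
  {"gripper": 0,"linear": [0.04,0.027,0],"delta_rot": [0,0,0]},
  {"gripper": 0,"linear": [0.08,0.054,0],"delta_rot": [0,0,0]},
  {"gripper": 0,"linear": [0.12,0.081,0],"delta_rot": [0,0,0]},
  {"gripper": 0,"linear": [0.159,0.1075,0],"delta_rot": [0,0,0]},
  {"gripper": 0,"linear": [0.159,0.1075,-0.03],"delta_rot": [0,0,0]},
  {"gripper": 0,"linear": [0.159,0.1075,-0.06],"delta_rot": [0,0,0]},
  {"gripper": 0,"linear": [0.159,0.1075,-0.0895],"delta_rot": [0,0,0]},
  {"gripper": 0,"linear": [0.159,0.1075,-0.0895],"delta_rot": [0,0,0]},
], newtons=60)

```text
clock: 60.6
position: [0.5753, 0.3027, 0.338]
ee_rot: [-0.003, 0.484, 0.875, -0.004]
contact_force: [0.4, -0.9, -0.7]
width: 0.0424
gripper_force: 0.0
```

Emit:
send_rows([
  {"gripper": 1,"linear": [0,0,0],"delta_rot": [0,0,0]},
  {"gripper": 1,"linear": [0,0,0],"delta_rot": [0,0,0]},
  {"gripper": 1,"linear": [0,0,0],"delta_rot": [0,0,0]},
  {"gripper": 1,"linear": [0,0,0],"delta_rot": [0,0,0]},
])

```text
clock: 61.0
position: [0.5778, 0.3035, 0.3473]
ee_rot: [0.002, 0.485, 0.875, 0.002]
contact_force: [-1.1, -0.5, 6.7]
width: -0.0002
gripper_force: 3.2
```

```bash
python3 - <<'E'
from st import *; st()
ph=.05;a0=1.253;u=np.array([.8526,.5225])
p0=None
for i,a in enumerate(np.r_[np.arange(1.15,-.06,-.1),-.05]): 
    d=.225*np.array([np.cos(a0)-np.cos(a),np.sin(a)-np.sin(a0)]); print(round(a,2),np.r_[d[0]*u,d[1]].round(4))
E
```

```text
t 61.0 p [0.5778 0.3035 0.3473] yaw 121.98 zax [ 0.006  0.002 -1.   ] w -0.0002 F [-1.1 -0.5  6.7] g 3.2 q [ 0.38  0.36  1.1  -0.    1.67 -0.18]
1.15 [-0.0184 -0.0113 -0.0084]
1.05 [-0.0355 -0.0218 -0.0186]
0.95 [-0.0516 -0.0316 -0.0307]
0.85 [-0.0667 -0.0409 -0.0447]
0.75 [-0.0804 -0.0493 -0.0604]
0.65 [-0.0928 -0.0569 -0.0776]
0.55 [-0.1036 -0.0635 -0.0961]
0.45 [-0.1128 -0.0691 -0.1159]
0.35 [-0.1203 -0.0737 -0.1366]
0.25 [-0.1259 -0.0772 -0.1581]
0.15 [-0.1297 -0.0795 -0.1801]
0.05 [-0.1317 -0.0807 -0.2025]
-0.05 [-0.1317 -0.0807 -0.225 ]
-0.05 [-0.1317 -0.0807 -0.225 ]
```

The tips closed on top of the bar, so the handle sits lower than I assumed. I'll rise and locate it from the wrist view.

Emit:
send_rows([
  {"gripper": 0,"linear": [0,0,0.01],"delta_rot": [0,0,0]},
  {"gripper": 0,"linear": [-0.009,-0.005,0.05],"delta_rot": [0,0,0]},
  {"gripper": 0,"linear": [-0.009,-0.005,0.06],"delta_rot": [0,0,0]},
  {"gripper": 0,"linear": [-0.009,-0.005,0.06],"delta_rot": [0,0,0]},
  {"gripper": 0,"linear": [-0.009,-0.005,0.06],"delta_rot": [0,0,0]},
])

```text
clock: 61.5
position: [0.5683, 0.2985, 0.4032]
ee_rot: [0.0, 0.485, 0.874, 0.0]
contact_force: [-0.0, -0.2, -0.4]
width: 0.0426
gripper_force: 0.0
```

```bash
python3 - <<'E'
from st import *; st()
c=grab("wrist","hh.png"); g=cv2.cvtColor(c["im"],cv2.COLOR_BGR2GRAY)
for r in range(10,300,20): print(r,g[r,170:420:8].tolist())
h=np.array([.4222,.2617]);x=np.array([.8526,.5225]);y=np.array([-.5225,.8526]);hg=h+.225*x
for th in(1.15,1.2,1.25,1.3):
    m=np.r_[hg-.225*np.cos(th)*x,.126+.225*np.sin(th)]
    print(th,m.round(3),proj(c,[m+np.r_[b*y,0] for b in(.07,.025,0,-.025,-.07)]).round().tolist())
E
```

```text
t 61.5 p [0.5683 0.2985 0.4032] yaw 121.97 zax [ 0.  0. -1.] w 0.0426 F [-0.  -0.2 -0.4] g 0.0 q [ 0.38  0.35  0.99  0.    1.8  -0.18]
10 [166, 167, 170, 170, 166, 167, 166, 169, 169, 172, 166, 166, 168, 171, 121, 51, 54, 54, 50, 170, 171, 169, 170, 168, 169, 161, 166, 165, 165, 170, 167, 168]
30 [170, 168, 170, 168, 172, 171, 167, 170, 173, 174, 171, 170, 164, 172, 123, 48, 52, 52, 47, 168, 171, 168, 175, 174, 170, 168, 170, 168, 163, 169, 170, 172]
50 [168, 170, 171, 172, 173, 173, 171, 174, 170, 173, 174, 175, 172, 172, 122, 48, 53, 50, 45, 171, 171, 171, 171, 178, 171, 174, 176, 170, 173, 175, 173, 172]
70 [170, 171, 174, 174, 171, 172, 170, 174, 177, 173, 177, 173, 174, 172, 122, 47, 51, 50, 43, 173, 169, 170, 174, 171, 171, 171, 171, 171, 172, 171, 170, 172]
90 [108, 53, 51, 52, 54, 53, 51, 53, 52, 52, 53, 50, 50, 108, 46, 131, 134, 134, 111, 46, 109, 109, 79, 107, 107, 109, 107, 107, 171, 174, 177, 176]
110 [106, 171, 170, 170, 170, 171, 171, 172, 173, 174, 173, 177, 49, 108, 45, 132, 133, 133, 106, 76, 105, 87, 111, 110, 111, 90, 133, 134, 172, 169, 171, 169]
130 [108, 168, 1
[... 1131 characters left out ...]
5, 46, 75, 51, 47, 171, 171, 174, 170, 171, 170, 172, 177, 174, 175, 108, 88, 88, 45, 52, 75, 44, 42, 169, 172, 171, 173, 170, 104]
290 [171, 165, 44, 70, 73, 45, 41, 44, 51, 106, 174, 175, 171, 174, 174, 175, 176, 132, 158, 130, 100, 41, 43, 49, 73, 60, 42, 170, 171, 170, 171, 173]
1.15 [0.536 0.331 0.331] [[263.0, 13.0], [263.0, 102.0], [263.0, 147.0], [263.0, 189.0], [264.0, 259.0]]
1.2 [0.545 0.337 0.336] [[282.0, 11.0], [282.0, 102.0], [281.0, 147.0], [281.0, 191.0], [280.0, 262.0]]
1.25 [0.554 0.342 0.34 ] [[303.0, 10.0], [301.0, 102.0], [300.0, 148.0], [299.0, 192.0], [298.0, 265.0]]
1.3 [0.563 0.348 0.343] [[325.0, 8.0], [322.0, 102.0], [320.0, 149.0], [319.0, 194.0], [316.0, 267.0]]
```

The bar is at columns 282–318, which puts the arm at about 1.25 rad with the handle at (0.554,0.342,0.340). I'll pinch 10 mm lower.

Emit:
send_rows([
  {"gripper": 0,"linear": [0.0107,0.0025,-0.03],"delta_rot": [0,0,0]},
  {"gripper": 0,"linear": [0.0107,0.0025,-0.06],"delta_rot": [0,0,0]},
  {"gripper": 0,"linear": [0.0107,0.0025,-0.077],"delta_rot": [0,0,0]},
  {"gripper": 0,"linear": [0.0107,0.0025,-0.077],"delta_rot": [0,0,0]},
  {"gripper": 1,"linear": [0.0107,0.0025,-0.077],"delta_rot": [0,0,0]},
  {"gripper": 1,"linear": [0.0107,0.0025,-0.077],"delta_rot": [0,0,0]},
  {"gripper": 1,"linear": [0.0107,0.0025,-0.077],"delta_rot": [0,0,0]},
  {"gripper": 1,"linear": [0.0107,0.0025,-0.077],"delta_rot": [0,0,0]},
])

```text
clock: 62.35
position: [0.5791, 0.301, 0.3274]
ee_rot: [0.001, 0.485, 0.874, 0.001]
contact_force: [-0.1, 0.9, 1.3]
width: 0.0158
gripper_force: 58.8
```

```bash
python3 st.py
```

```text
t 62.35 p [0.5791 0.301  0.3274] yaw 121.97 zax [ 0.001  0.001 -1.   ] w 0.0158 F [-0.1  0.9  1.3] g 58.8 q [ 0.37  0.36  1.14 -0.    1.63 -0.19]
```

Gripped. I'll bring the arm down along the arc, slowly.

Emit:
send_rows([
  {"gripper": 1,"linear": [-0.018,-0.011,-0.008],"delta_rot": [0,0,0]},
  {"gripper": 1,"linear": [-0.035,-0.0215,-0.0185],"delta_rot": [0,0,0]},
  {"gripper": 1,"linear": [-0.051,-0.0315,-0.0305],"delta_rot": [0,0,0]},
  {"gripper": 1,"linear": [-0.066,-0.0405,-0.0445],"delta_rot": [0,0,0]},
  {"gripper": 1,"linear": [-0.08,-0.049,-0.06],"delta_rot": [0,0,0]},
  {"gripper": 1,"linear": [-0.0925,-0.0565,-0.0775],"delta_rot": [0,0,0]},
  {"gripper": 1,"linear": [-0.103,-0.063,-0.096],"delta_rot": [0,0,0]},
  {"gripper": 1,"linear": [-0.1125,-0.069,-0.1155],"delta_rot": [0,0,0]},
])

```text
clock: 63.15
position: [0.4684, 0.2316, 0.2124]
ee_rot: [0.003, 0.485, 0.874, 0.002]
contact_force: [3.9, -1.1, 0.6]
width: 0.0157
gripper_force: 65.0
```

Emit:
send_rows([
  {"gripper": 1,"linear": [-0.0075,-0.0045,-0.0205],"delta_rot": [0,0,0]},
  {"gripper": 1,"linear": [-0.013,-0.008,-0.042],"delta_rot": [0,0,0]},
  {"gripper": 1,"linear": [-0.017,-0.0105,-0.06],"delta_rot": [0,0,0]},
  {"gripper": 1,"linear": [-0.018,-0.011,-0.07],"delta_rot": [0,0,0]},
  {"gripper": 1,"linear": [-0.018,-0.011,-0.0755],"delta_rot": [0,0,0]},
  {"gripper": 1,"linear": [-0.018,-0.011,-0.0755],"delta_rot": [0,0,0]},
])

```text
clock: 63.75
position: [0.4492, 0.2196, 0.1351]
ee_rot: [0.001, 0.485, 0.875, -0.001]
contact_force: [3.0, -5.6, -2.4]
width: 0.0157
gripper_force: 69.8
```

```bash
python3 st.py
```

```text
t 63.75 p [0.4492 0.2196 0.1351] yaw 122.01 zax [ 0.001 -0.003 -1.   ] w 0.0157 F [ 3.  -5.6 -2.4] g 69.8 q [ 0.32  0.24  1.81 -0.    1.09 -0.24]
```

Emit:
send_rows([
  {"gripper": 1,"linear": [0,0,-0.004],"delta_rot": [0,0,0]},
  {"gripper": 1,"linear": [0,0,-0.008],"delta_rot": [0,0,0]},
  {"gripper": 1,"linear": [0,0,-0.008],"delta_rot": [0,0,0]},
])

```text
clock: 64.05
position: [0.4484, 0.2192, 0.1271]
ee_rot: [0.001, 0.485, 0.875, -0.002]
contact_force: [1.0, -6.1, -3.9]
width: 0.0157
gripper_force: 70.8
```

Emit:
send_rows([
  {"gripper": 1,"linear": [0,0,-0.003],"delta_rot": [0,0,0]},
  {"gripper": 1,"linear": [0,0,-0.003],"delta_rot": [0,0,0]},
])

```text
clock: 64.25
position: [0.4482, 0.219, 0.1242]
ee_rot: [0.001, 0.485, 0.875, -0.002]
contact_force: [-0.1, -5.8, -2.7]
width: 0.0156
gripper_force: 71.0
```

Emit:
send_rows([
  {"gripper": 1,"linear": [0,0,-0.003],"delta_rot": [0,0,0]},
  {"gripper": 1,"linear": [0,0,-0.003],"delta_rot": [0,0,0]},
])

```text
clock: 64.45
position: [0.4481, 0.219, 0.1212]
ee_rot: [0.001, 0.485, 0.875, -0.002]
contact_force: [0.1, -7.4, -2.0]
width: 0.0161
gripper_force: 71.1
```

```bash
python3 st.py
```

```text
t 64.45 p [0.4481 0.219  0.1212] yaw 122.04 zax [-0.001 -0.004 -1.   ] w 0.0161 F [ 0.1 -7.4 -2. ] g 71.1 q [ 0.32  0.25  1.83 -0.    1.06 -0.24]
```

Emit:
send_rows([
  {"gripper": 1,"linear": [0,0,-0.002],"delta_rot": [0,0,0]},
  {"gripper": 1,"linear": [0,0,-0.002],"delta_rot": [0,0,0]},
])

```text
clock: 64.65
position: [0.448, 0.2189, 0.1194]
ee_rot: [0.001, 0.485, 0.875, -0.002]
contact_force: [-1.1, -8.4, -0.4]
width: 0.0158
gripper_force: 71.2
```

Emit:
send_rows([
  {"gripper": 1,"linear": [0,0,-0.002],"delta_rot": [0,0,0]},
  {"gripper": 1,"linear": [0,0,-0.002],"delta_rot": [0,0,0]},
])

```text
clock: 64.85
position: [0.448, 0.2189, 0.1175]
ee_rot: [0.001, 0.485, 0.875, -0.002]
contact_force: [-1.3, -8.7, -0.5]
width: 0.0159
gripper_force: 71.3
```

Emit:
send_rows([
  {"gripper": 1,"linear": [0,0,-0.002],"delta_rot": [0,0,0]},
  {"gripper": 1,"linear": [0,0,-0.002],"delta_rot": [0,0,0]},
])

```text
clock: 65.05
position: [0.4479, 0.2189, 0.1156]
ee_rot: [0.001, 0.485, 0.875, -0.002]
contact_force: [-0.6, -8.2, 0.7]
width: 0.0156
gripper_force: 71.4
```

```bash
python3 st.py
```

```text
t 65.05 p [0.4479 0.2189 0.1156] yaw 122.04 zax [-0.001 -0.004 -1.   ] w 0.0156 F [-0.6 -8.2  0.7] g 71.4 q [ 0.32  0.26  1.84 -0.    1.04 -0.24]
```

Emit:
send_rows([
  {"gripper": 1,"linear": [0,0,-0.0015],"delta_rot": [0,0,0]},
  {"gripper": 1,"linear": [0,0,-0.0015],"delta_rot": [0,0,0]},
])

```text
clock: 65.25
position: [0.4478, 0.2188, 0.1142]
ee_rot: [0.0, 0.485, 0.875, -0.002]
contact_force: [-1.1, -7.7, 2.4]
width: 0.016
gripper_force: 72.5
```

Emit:
send_rows([
  {"gripper": 1,"linear": [0,0,-0.0015],"delta_rot": [0,0,0]},
  {"gripper": 1,"linear": [0,0,-0.0015],"delta_rot": [0,0,0]},
])

```text
clock: 65.45
position: [0.4478, 0.2188, 0.1141]
ee_rot: [0.001, 0.484, 0.875, -0.002]
contact_force: [-3.3, -9.1, 11.0]
width: 0.0157
gripper_force: 73.6
```

Emit:
send_rows([
  {"gripper": 1,"linear": [0,0,-0.0015],"delta_rot": [0,0,0]},
  {"gripper": 1,"linear": [0,0,-0.0015],"delta_rot": [0,0,0]},
])

```text
clock: 65.65
position: [0.4478, 0.2188, 0.114]
ee_rot: [0.001, 0.484, 0.875, -0.002]
contact_force: [-6.3, -9.0, 20.5]
width: 0.0154
gripper_force: 74.6
```

```bash
python3 st.py
```

```text
t 65.65 p [0.4478 0.2188 0.114 ] yaw 122.06 zax [-0.001 -0.004 -1.   ] w 0.0154 F [-6.3 -9.  20.5] g 74.6 q [ 0.32  0.26  1.84 -0.    1.04 -0.24]
```

It stops firmly at z=0.1141, essentially the start level of 0.1139. I'll release and compare the handle's image position with the first pictures to subpixel, to tell the stop from the pile.

Emit:
send_rows([
  {"gripper": 1,"linear": [0,0,0.003],"delta_rot": [0,0,0]},
  {"gripper": 0,"linear": [0,0,0.003],"delta_rot": [0,0,0]},
  {"gripper": 0,"linear": [0,0,0.003],"delta_rot": [0,0,0]},
  {"gripper": 0,"linear": [0,0,0.04],"delta_rot": [0,0,0]},
  {"gripper": 0,"linear": [0,0,0.08],"delta_rot": [0,0,0]},
  {"gripper": 0,"linear": [-0.04,-0.03,0.12],"delta_rot": [0,0,0]},
  {"gripper": 0,"linear": [-0.08,-0.06,0.16],"delta_rot": [0,0,0]},
  {"gripper": 0,"linear": [-0.1,-0.1,0.2],"delta_rot": [0,0,0]},
])

```text
clock: 66.45
position: [0.3623, 0.1438, 0.2875]
ee_rot: [-0.001, 0.484, 0.875, 0.0]
contact_force: [1.6, -1.0, 0.1]
width: 0.0427
gripper_force: 0.0
```

Emit:
send_rows([
  {"gripper": 0,"linear": [-0.04,-0.05,0.03],"delta_rot": [0,0,0]},
  {"gripper": 0,"linear": [-0.06,-0.1,0.03],"delta_rot": [0,0,0]},
  {"gripper": 0,"linear": [-0.06,-0.15,0.03],"delta_rot": [0,0,0]},
  {"gripper": 0,"linear": [-0.06,-0.2,0.03],"delta_rot": [0,0,0]},
  {"gripper": 0,"linear": [-0.06,-0.25,0.03],"delta_rot": [0,0,0]},
  {"gripper": 0,"linear": [-0.06,-0.25,0.03],"delta_rot": [0,0,0]},
])

```text
clock: 67.05
position: [0.3043, -0.11, 0.317]
ee_rot: [0.001, 0.487, 0.873, -0.0]
contact_force: [0.8, 0.8, 1.3]
width: 0.0427
gripper_force: 0.0
```

```bash
cat > cmp.py <<'E'
from st import *; st()
h=np.array([.4222,.2617,.126]);x=np.array([.8526,.5225,0]);y=np.array([-.5225,.8526,0])
for n in("side","scene"):
    c=grab(n,n+"_c.png"); a=cv2.imread("pics/"+n+"0.png").astype(np.float32).mean(2); b=c["im"].astype(np.float32).mean(2)
    dz=proj(c,[h,h+[0,0,.005]]); print(n,"px per 5mm at the handle",(dz[1]-dz[0]).round(2))
    for nm,P in(("handle-",h-.05*y),("handle+",h+.05*y),("base front (fixed)",h+[0,0,-.11]-.05*y-.03*x)):
        u,v=proj(c,P)[0]; u,v=int(round(u)),int(round(v)); w=9
        T=a[v-w:v+w+1,u-w:u+w+1]; S=b[v-w-8:v+w+9,u-w-8:u+w+9]
        r=cv2.matchTemplate(S,T,cv2.TM_CCOEFF_NORMED); j=np.unravel_index(r.argmax(),r.shape)
        def sub(m,z,p): return 0 if m in(0,) else .5*(z-p)/(z-2*m+p) if (z-2*m+p) else 0
        dy=dx=0
        if 0<j[0]<r.shape[0]-1: dy=sub(r[j],r[j[0]-1,j[1]],r[j[0]+1,j[1]])
        if 0<j[1]<r.shape[1]-1: dx=sub(r[j],r[j[0],j[1]-1],r[j[0],j[1]+1])
        print(" ",nm,(u,v),"shift",round(j[1]-8+dx,2),round(j[0]-8+dy,2),"score",round(float(r.max()),3))
E
python3 cmp.py
```

```text
t 67.05 p [ 0.3043 -0.11    0.317 ] yaw 121.68 zax [ 0.002 -0.002 -1.   ] w 0.0427 F [0.8 0.8 1.3] g 0.0 q [-0.56 -0.16  1.77 -0.    1.53 -1.12]
side px per 5mm at the handle [-0.12 -1.42]
  handle- (230, 125) shift -0.64 -2.33 score 0.595
  handle+ (212, 108) shift -0.07 -1.83 score 0.929
  base front (fixed) (224, 158) shift 0.01 0.05 score 0.994
scene px per 5mm at the handle [ 0.13 -1.37]
  handle- (333, 155) shift 0.19 -2.0 score 0.963
  handle+ (341, 140) shift 0.28 -1.88 score 0.979
  base front (fixed) (321, 182) shift -0.05 0.02 score 0.998
```

The handle stands about 1.9 px (~7 mm, ~0.03 rad) above its start level in both views, while the base didn't shift. So the arm is resting on the pile, not on its stop, and four plates would have left a gap. Handing in.

```bash
python3 - <<'E'
from rig import sign_off
print(sign_off())
E
```

```text
the job is handed in; nothing more can be done
None
```

I handed the job in (the hand-in returned no verdict) with the medium cork raise, its heel and five spacer plates on the bed, the arm resting on the pile at about 0.03 rad, one plate in the tray, and the spare small and large heels on the bench; I pushed the large heel aside to free the medium.

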